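Pack the lasts into the hasped stock chest and book it with the scanner

ROBOT

A 6-joint arm with a two-finger parallel gripper is mounted at the origin on the work surface. World frame = base frame: x ahead of the robot, y to its left, z up, the work surface at z = 0. Lengths are in m, angles in degrees, forces in N, time in s.
With the tool pointing down it reaches from about 0.35 to 0.975 m from the base axis. Payload 7.1 kg.
Tool frame: the origin (TCP) lies on the centre line of the jaws, within the pads' length; the fingertips stand 25 mm ahead of it and the grasp point (between the pads) lies 6 mm ahead of it; z points along the fingers, y is the line along which they close (so a half turn about z gives the same grasp; the last joint's range is limited). The gripper opens to 88 mm and grips with 3 to 60 N. Pads are 20 mm wide; open, the fingers measure 115 mm over their backs; the gripper's body (75 mm by 178 mm) begins 61 mm behind the grasp point.
Start: joints at [71.62, 24.242, 93.386, -0, 62.372, -1.089], TCP at [0.186, 0.597, 0.248] pointing down, gripper open.
Joint ranges: [-172.04, 172.04], [-51.8, 120.97], [4.93, 147.93], [-75.15, 255.16], [6.16, 154.13], [-145.62, 145.62]. Speed limits (degrees/s): [136.94, 136.94, 172.46, 180, 180, 180].

INTERFACE

Orientations are given as [roll, pitch, yaw] about the fixed x, y, z axes, in that order (R = Rz(yaw) Ry(pitch) Rx(roll)).
In Python, from bench import bot gives the robot as it stands.
- The arm moves only by the tool arm_command, never from a script. Its argument "targets" is a list of rows, each an object of numbers: "x", "y", "z": the shift along the tool's x, y, z in units of 0.5 m (1.0 is 0.5 m); "rx", "ry", "rz": the turn, a rotation vector about the tool's x, y, z in units of 180 degrees (1.0 is 180 degrees); "jaw": the gripper command: -1 is shut, 1 is fully open, values between are in proportion. A call has 1 to 8 rows; each row is the pose to reach, as a shift and turn from the pose commanded when the call began, along the tool's axes at that moment, turning the shorter way round; what a row does not reach only later rows make up. A row lasts 1/12 s, in which the tool goes at most 41.7 mm and 7.16 degrees, less where a joint would pass 70% of its speed; a pose out of reach is approached as far as the arm can. A call with a number of a shift or a turn outside -1 to 1 is refused whole. A call with a gripper value outside its range is refused whole. The fingers move at their own pace and stop on an object; "newtons" is the grip in N (left out, the last holds). Time passes only in rows, so rows that repeat a pose let the fingers close. It gives the time, the measured TCP pose, the force, the opening and the grip force at its end, in the units of the state.
- bot.read_state(): the state, without advancing time (a new reading comes with each control period).
- bot.get_image(name): name is "scene" or "top" or "wrist"; returns the picture (400x640x3 uint8, blue, green, red); there is no depth.
- bot.camera_info(name): a dict with "camera_matrix" (3x3 intrinsics, pixels), "dist" ([k1, k2, p1, p2, k3] as OpenCV has them; the pictures are not rectified), "rvec" (rotation vector, rad) and "tvec" (3), from world to camera coordinates, as OpenCV has them. Camera axes: x right, y down, z forward; pixel columns grow to the right and rows downward; lengths in m; the calibration is good to about 2 mm. A picture is of the moment at which its call begins: read the wrist's pose just before it. camera_info takes no time and is no camera call; for the wrist camera it gives the pose at the moment of the call.
- bot.hand_in(): hands the job in; it is judged then, once.
The state is a dict: "time": time; "joint_positions": joint angles; "dq": joint speeds; "effort": joint torques, N m; "tcp_pos": TCP position; "ee_rot": TCP orientation; "wrist_force": force on the tool from outside, world axes, zero at the start; "torque": the same for the moment, N m; "gripper_width": finger opening in m; "grip_force": force on a finger pad.
Only numpy, scipy, OpenCV 4.12 (cv2) and the standard library are available. Lean on these libraries where they do the work, as an engineer would, in place of code of your own. Each camera call takes 0.05 s, during which the arm holds its last target. There are 200 camera calls.

TASK

Put the sandal-maker's wooden lasts away: flip the brass hasp off its staple and swing it right over clear of the lid, raise the lid so that it stands open by itself, lay every last that is on the bench inside the chest, then shut the lid and put the hasp back over its staple. Once it is fastened, pick up the yellow scanner, aim its red window at the barcode label on the lid from about 10 cm away and hold it there still for two seconds, then lay the scanner back down, upright as it was, in the middle of its black mat. Never lift the lid while the hasp is still on, and leave the wax tin, thread cone and hammer alone.

Things in the scene. Friction and masses are not known exactly. Their poses are not given: they have to be found in the camera images.
- chest: low wooden chest fixed to the bench, 220 (own x) by 340 (own y) by 100 high; origin at the centre of its underside, x pointing away from its front (the front faces the robot), z up. Its front 40 (x from -110 to -70) is a solid fixed deck, top at z = 100. Behind it the opening: inside x from -70 to 100, y from -160 to 160, floor at z = 8, rim at z = 90 (walls 10 thick). The lid, flush with the deck, covers it
- lid (a joint): angle of the chest's lid, rad: 0 shut, growing as its front edge rises; stops at 1.85. The lid is 180 deep, 340 wide, 10 thick, 0.35 kg; its stiff hinge (0.45 N m) holds it at any angle
- lid_hinge (a point): point on the lid's hinge axis, at the chest's x = 110, y = 0, z = 90; the axis runs along the chest's y; frame as the chest's
- lid_handle (a point): middle of the lid's steel handle, a round bar 12 thick and 100 long, parallel to the chest's y, on two end posts, 30 above the lid's top, 30 behind its front edge (150 from the hinge axis along the lid, 40 above it); with the lid raised it is on the side away from the robot; turns with the lid
- hasp (a joint): angle of the brass hasp, rad: 0 lying flat on deck and lid with its slot over the staple, growing as its free end is lifted and swung over towards the chest's front; stops at 2.5, leaning out over the front of the chest, 37 degrees above level. It moves freely (0.08 kg): past the upright (1.57) it falls over to the front, before it falls back onto the staple
- hasp_hinge (a point): point on the hasp's hinge axis, at the chest's x = -107, y = 115, z = 104; the axis runs along the chest's y; frame as the chest's
- hasp_tab (a point): middle of the upper part of the hasp's turned-up tab. The hasp is a brass strap 30 wide (along the chest's y), 4 thick and 80 long from the hinge, lying along +x when shut; at its free end a tab 30 wide and 7 thick rises 36 square to the strap; this point lies 76.5 along the strap and 27 above it, and turns with it. The staple, a steel loop 17 wide, stands 15 above the lid, 52 from the hinge, and passes the slot in the strap
- label (a point): centre of the white barcode label, 60 by 90, on the lid's top face at the side away from the hasp; z is the label's outward normal (up with the lid shut)
- last1: child-size wooden shoe last (foot-shaped form), pale wood, 130 long (own x, toe at +x), 42 wide at the waist (flat sides between x = -40 and +25), 50 wide at the toe, 54 high at the heel half (x from -65 to -6), sloping to 24 at the toe; 0.16 kg; origin at the centre of its underside, z up. Two to four of the four lasts are there; absent ones read None
- last2: wooden last, the same as last1; may be absent (None)
- last3: wooden last, the same as last1; may be absent (None)
- last4: wooden last, the same as last1; may be absent (None)
- scanner: yellow hand scanner with black head, 138 long (own x, head at +x), 0.18 kg; origin at the centre of its underside, z up. Handle 34 wide, 34 high, from x = -75 to about 5; head 50 wide, 62 high, beyond it to x = 63. Starts on the mat
- scanner_window (a point): centre of the scanner's red window, at the scanner's x = 53, y = 0, z = 16; its own x is the beam: it leaves the window forward and 45 degrees down when the scanner is held level; y is the scanner's y
- mat: black rubber mat, fixed, 220 by 140, 4 thick, the scanner's place; origin at the centre of its underside
- wax_tin: bystander: dark red tin, 64 across, 40 high, loose; origin under its centre
- thread_cone: bystander: orange cone of thread, 64 across, 120 high, loose; origin under its centre
- hammer: bystander: hammer 180 long lying on the bench, loose

How it is judged (in metres and radians):
On the way, in this order (a step that is already met when the one before it is completed fails the run):
1. the hasp is off its staple and swung over to the front, with the lid still shut (value of joint hasp above 2 rad and value of joint lid below 0.05 rad), for 0.2 s.
2. the lid stands raised, let go (value of joint lid above 1 rad and contact force between the fingers and lid below 0.2 N), for 0.2 s.
3. every last present lies inside the chest, let go (x of last1 in the frame of chest between -0.075 and 0.105 m and y of last1 in the frame of chest between -0.165 and 0.165 m and z of last1 in the frame of chest between 0 and 0.06 m and linear speed of each of last1, last2, last3, last4 below 0.05 m/s and contact force between the fingers and last1 below 0.2 N and x of last2 in the frame of chest between -0.075 and 0.105 m and y of last2 in the frame of chest between -0.165 and 0.165 m and z of last2 in the frame of chest between 0 and 0.06 m and contact force between the fingers and last2 below 0.2 N and x of last3 in the frame of chest between -0.075 and 0.105 m and y of last3 in the frame of chest between -0.165 and 0.165 m and z of last3 in the frame of chest between 0 and 0.06 m and contact force between the fingers and last3 below 0.2 N and x of last4 in the frame of chest between -0.075 and 0.105 m and y of last4 in the frame of chest between -0.165 and 0.165 m and z of last4 in the frame of chest between 0 and 0.06 m and contact force between the fingers and last4 below 0.2 N), for 0.2 s.
4. the lid is shut (value of joint lid below 0.05 rad), for 0.2 s.
5. the hasp lies over its staple again (value of joint hasp below 0.12 rad and value of joint lid below 0.05 rad), for 0.2 s.
6. the scanner, held in the gripper, is aimed at the label and kept still for 1.2 s: label centre 50 to 160 mm out along the beam and within 25 mm of it, window 30 mm or more above it (all of step 5 and x of label in the frame of scanner_window between 0.05 and 0.16 m and y of label in the frame of scanner_window between -0.025 and 0.025 m and z of label in the frame of scanner_window between -0.025 and 0.025 m and z of scanner_window in the frame of label above 0.03 m and contact force between the fingers and scanner above 0.5 N and linear speed of scanner below 0.03 m/s and angular speed of scanner below 0.2 rad/s), for 1.2 s.
At the end, for the whole second after the job is handed in: lid shut (within 0.05 rad), hasp over its staple (within 0.12 rad), every last present inside the chest; scanner upright on its mat, at most 60 mm (mat x) and 50 mm (mat y) off its centre; all let go and at rest (all of step 3 and all of step 5 and x of scanner in the frame of mat between -0.06 and 0.06 m and y of scanner in the frame of mat between -0.05 and 0.05 m and z of scanner in the frame of mat below 0.015 m and angle between scanner's own z axis and vertical below 0.3 rad and linear speed of scanner below 0.02 m/s and contact force between the fingers and scanner below 0.2 N); the robot touches nothing.
It fails at once if the lid is lifted (over 0.12 rad) while the hasp is on or over it (under 1.2 rad) (value of joint lid above 0.12 rad and value of joint hasp below 1.2 rad).
It fails at once if a bystander (wax tin, thread cone, hammer) is moved more than 40 mm (distance of any of wax_tin, thread_cone, hammer from where it was at the start of the episode above 0.04 m).
Of last1, last2, last3, last4 only 2 to 4 are there at a start; the rules pass over those that are not, and their reading is None.
At some moment in a run one of last1, last2, last3, last4 may be knocked a few centimetres aside while the robot is not near it.
Once in a run the grip may slacken for a moment while it holds something.
It also fails if it takes over 210 s, if anything falls off the work surface, if the arm or the gripper's body presses on something with over 40 N, if the wrist force passes 120 N, or if a joint passes its speed limit or range.

## Working session

There is one attempt and no reset: what is moved stays moved. The work goes in short steps, Python scripts to look and compute and a tool call to move; the robot and the scene stay as the last step left them, time stands still between calls to the robot, and variables do not carry over. Pictures are saved under pics/ and viewed, at most 14 in all, crops included, and the job is handed in when it is done.

Besides the shell and the picture viewer there is one more tool, called after "Request:" by a JSON object that holds its "api" and its "payload", one argument or row to a line. arm_command: Moves the arm, as the interface text tells. Its arguments: {"type":"object","properties":{"targets":{"type":"array","items":{"type":"object","properties":{"x":{"type":"number"},"y":{"type":"number"},"z":{"type":"number"},"rx":{"type":"number"},"ry":{"type":"number"},"rz":{"type":"number"},"jaw":{"type":"number"}}}},"newtons":{"type":"number"}},"required":["targets"]}

```bash
mkdir -p pics; cat > h.py <<'E'
import numpy as np,cv2
from scipy.spatial.transform import Rotation as R
from bench import bot
def cam(n):
    c=bot.camera_info(n);return [np.array(c[k],float) for k in("camera_matrix","dist","rvec","tvec")]
def ray(c,uv):
    K,d,r,t=c;p=cv2.undistortPoints(np.array([[uv]],float),K,d)[0,0]
    M=cv2.Rodrigues(r)[0];return -M.T@t.ravel(),M.T@np.array([p[0],p[1],1])
def atz(c,uv,z):
    o,v=ray(c,uv);return o+v*(z-o[2])/v[2]
def tri(*cu):
    A=0;b=0
    for c,uv in cu:
        o,v=ray(c,uv);v=v/np.linalg.norm(v);P=np.eye(3)-np.outer(v,v);A=A+P;b=b+P@o
    return np.linalg.solve(A,b)
def proj(c,P):
    return cv2.projectPoints(np.array(P,float).reshape(-1,3),c[2],c[3],c[0],c[1])[0][:,0]
def tool(p,rot=None):
    s=bot.read_state();Rt=R.from_euler('xyz',s['ee_rot'],degrees=True)
    d=Rt.inv().apply(np.array(p)-s['tcp_pos'])/0.5
    w=(Rt.inv()*R.from_euler('xyz',rot,degrees=True)).as_rotvec()/np.pi if rot is not None else None
    return d.round(4),w if w is None else w.round(4)
E
python3 - <<'E'
from h import *
s=bot.read_state();print(s)
for n in("scene","top","wrist"):
    cv2.imwrite(f"pics/{n}0.png",bot.get_image(n));c=cam(n);print(n,c[0].tolist(),ray(c,(320,200)))
E
```

```text
{'time': 0.0, 'joint_positions': array([ 7.16192798e+01,  2.42829346e+01,  9.34310040e+01, -2.95123468e-04,
        6.23714786e+01, -1.08860720e+00]), 'dq': array([-0.06309504,  0.09771495,  0.03225757,  0.00184822,  0.00631706,
       -0.01780486]), 'effort': array([ 1.57900737e-03, -5.44625902e+01, -2.73673171e+01,  6.45114155e-02,
        2.27497896e-02, -9.62155173e-05]), 'tcp_pos': array([0.185593  , 0.59627474, 0.24692091]), 'ee_rot': array([-1.79914593e+02, -1.36158950e-03,  1.62708023e+02]), 'wrist_force': array([ 0.89668752, -0.28126496,  0.04350792]), 'torque': array([-0.02262313,  0.07608911,  0.05360247]), 'grip_force': 0.0, 'gripper_width': 0.08777843042722845}
scene [[424.92149367969034, 0.0, 314.19689310504526], [0.0, 424.92149367969034, 198.19173147878786], [0.0, 0.0, 1.0]] (array([1.11067782, 0.56825403, 0.95403632]), array([-0.47279627, -0.49015276, -0.73240603]))
top [[361.58891158920187, 0.0, 325.1346234518023], [0.0, 361.58891158920187, 200.3391669198781], [0.0, 0.0, 1.0]] (array([ 0.42370695, -0.01543246,  0.95243439]), array([ 0.20765651,  0.03163822, -0.9777936 ]))
wrist [[348.2373363303167, 0.0, 321.7050238621116], [0.0, 348.2373363303167, 197.8747025023886], [0.0, 0.0, 1.0]] (array([0.10779613, 0.62200206, 0.38420891]), array([ 0.28725594, -0.09517887, -0.95314544]))
```

View pics/top0.png

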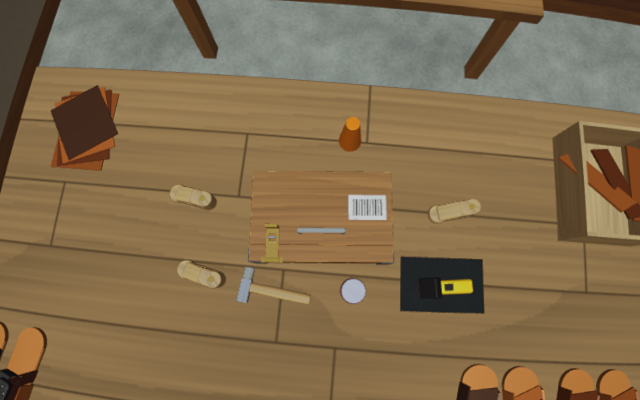

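View pics/scene0.png

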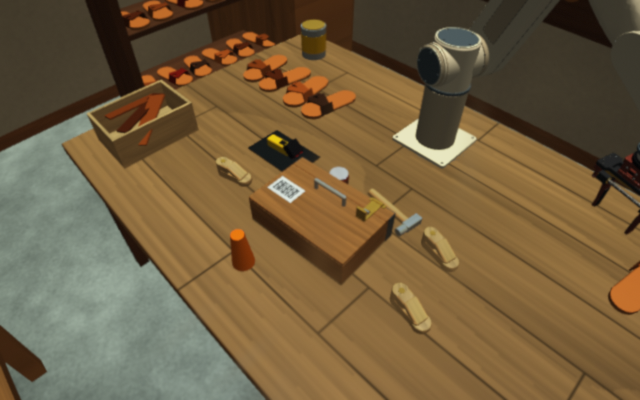

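The top view shows three lasts: (190,196), (199,274) and (455,210). The chest spans about (250–393, 171–263), with the hasp at (272,243), handle at (321,230) and label at (367,207). The scanner is at (447,287) on the mat, head to the left. The scene view shows the same three lasts. I'll enlarge both.

```bash
python3 - <<'E'
import cv2
t=cv2.imread("pics/top0.png");s=cv2.imread("pics/scene0.png")
cv2.imwrite("pics/topc.png",cv2.resize(t[150:330,160:500],(782,414),interpolation=cv2.INTER_CUBIC))
cv2.imwrite("pics/scenec.png",cv2.resize(s[120:340,205:470],(795,660),interpolation=cv2.INTER_CUBIC)[:600])
E
```

```text
(no output)
```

View pics/topc.png

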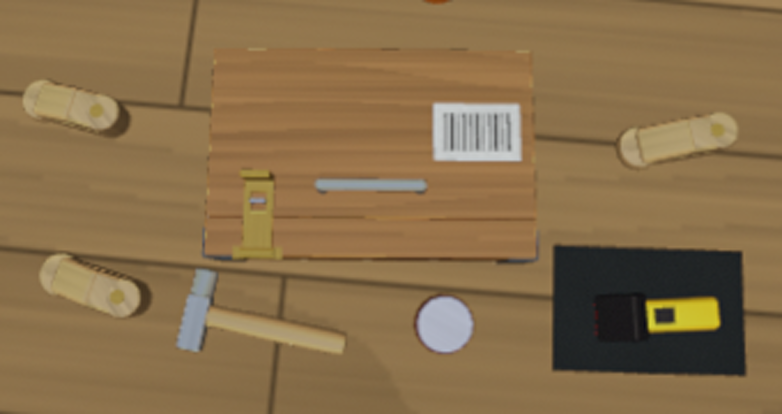

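View pics/scenec.png

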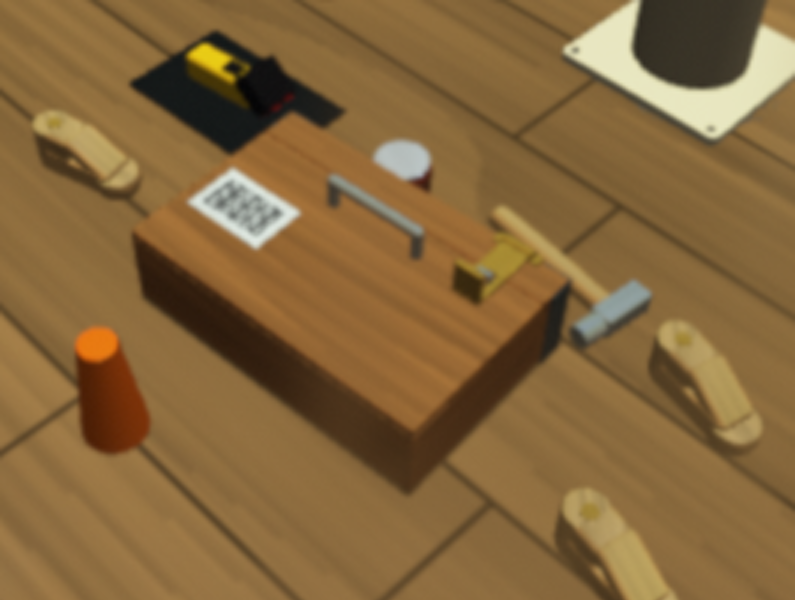

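```bash
python3 - <<'E'
from h import *
T=cam("top");S=cam("scene")
t=lambda u,v:(T,(u/2.3+160-.28,v/2.3+150-.28));s=lambda u,v:(S,(u/3+205-.33,v/3+120-.33))
pts=dict(BL=((213,50),(412,430)),BR=((533,50),(135,232)),FR=((537,260),(293,113)),FL=((205,257),(570,285)),
h1=((320,185),(333,180)),h2=((424,186),(420,236)),lab=((477,132),(244,207)),tab=((257,172),(467,277)),
A=((96,110),(590,512)),B=((118,297),(683,338)),C=((718,130),(55,122)))
pts['h1'],pts['h2']=((320,185),(420,236)),((424,186),(333,180))
for k,(a,b) in pts.items():
    P=tri(t(*a),s(*b));print(k,P.round(4),(proj(T,P)[0]-t(*a)[1]).round(1))
tz=lambda u,v,z:atz(T,t(u,v)[1],z)
c=[tz(*p,.1) for p in((213,50),(533,50),(537,260),(205,257))]
print("chest top z.1",np.round(c,4),np.mean(c,0))
for n,h,e,tt in(("A",(96,110),(119,116),(25,94)),("B",(118,297),(140,303),(41,267)),("C",(718,130),(738,126),(620,154))):
    H=tz(*h,.054);E=tz(*e,.04);X=tz(*tt,.012);d=X-E;d[2]=0
    print(n,"plug",H,"heelend",E,"toeend",X,"len",np.linalg.norm(d),"yaw",np.degrees(np.arctan2(d[1],d[0])),"mid",(E+X)/2)
for k,p in dict(m1=(554,245),m2=(742,252),m3=(745,375),m4=(553,369)).items(): print(k,tz(*p,.004))
for k,p,z in(("head",(596,316),.05),("tail",(719,313),.034),("headtopR",(647,317),.062),("hammerhead",(196,310),.02),("hend",(344,344),.015),("tin",(445,323),.04)): print(k,tz(*p,z))
print("cone",atz(T,(353,124),.12))
E
```

```text
BL [0.6637 0.1835 0.0983] [ 0.6 -0.4]
BR [ 0.6905 -0.1549  0.095 ] [-1.1  0.8]
FR [ 0.4704 -0.1726  0.094 ] [ 0. -0.]
FL [0.4443 0.1677 0.0875] [ 0. -0.]
h1 [0.5241 0.0542 0.1246] [-0.3  0.2]
h2 [ 0.5319 -0.0497  0.1268] [-0.2  0.1]
lab [ 0.5972 -0.1023  0.099 ] [-0.  0.]
tab [0.5317 0.1179 0.1271] [-0.1  0.1]
A [0.5953 0.318  0.0526] [ 0.1 -0. ]
B [0.3941 0.2635 0.0531] [-0.2  0.1]
C [ 0.6314 -0.3759  0.0533] [-0.1  0.1]
chest top z.1 [[ 0.662   0.1845  0.1   ]
 [ 0.6913 -0.1566  0.1   ]
 [ 0.47   -0.1715  0.1   ]
 [ 0.444   0.165   0.1   ]] [0.56684526 0.00536359 0.1       ]
A plug [0.59487865 0.31763766 0.054     ] heelend [0.59292091 0.29535927 0.04      ] toeend [0.61474606 0.42153339 0.012     ] len 0.12804782376669355 yaw 80.1862916032222 mid [0.60383348 0.35844633 0.026     ]
B plug [0.39441288 0.26283215 0.054     ] heelend [0.3899349  0.24224068 0.04      ] toeend [0.41744726 0.36873149 0.012     ] len 0.12944827343798526 yaw 77.72901577237091 mid [0.40369108 0.30548609 0.026     ]
C plug [ 0.63153914 -0.37592401  0.054     ] heelend [ 0.64139705 -0.40481398  0.04      ] toeend [ 0.60317463 -0.27765099  0.012     ] len 0.13278320375445593 yaw 106.72963381031785 mid [ 0.62228584 -0.34123249  0.026     ]
m1 [ 0.49359197 -0.2075062   0.004     ]
m2 [ 0.50252459 -0.42501568  0.004     ]
m3 [ 0.36567488 -0.42998869  0.004     ]
m4 [ 0.35704088 -0.2131589   0.004     ]
head [ 0.41859777 -0.24678983  0.05      ]
tail [ 0.43166164 -0.38676361  0.034     ]
headtopR [ 0.42168799 -0.29800169  0.062     ]
hammerhead [0.38756211 0.18480995 0.02      ]
hend [0.36571115 0.01925095 0.015     ]
tin [ 0.39829054 -0.08738149  0.04      ]
cone [ 0.79912655 -0.05281999  0.12      ]
```

```bash
cat >> h.py <<'E'
CY=4.6;CO=np.array([.567,.0054,0])
def C(x,y,z): return CO+R.from_euler('z',CY,degrees=True).apply([x/1000,y/1000,z/1000])
def down(yaw,tilt=0): # tilt: degrees about chest y axis (positive: gripper body leans to +x)
    return R.from_euler('y',tilt,degrees=True) if 0 else R.from_rotvec(np.radians(tilt)*R.from_euler('z',CY,degrees=True).apply([0,1,0]))*R.from_euler('xyz',[180,0,yaw],degrees=True)
def cur():
    s=bot.read_state();return np.array(s['tcp_pos']),R.from_euler('xyz',s['ee_rot'],degrees=True)
def plan(*calls):
    "each call = list of (pos,Rot); prints the rows; the last waypoint of a call is the next call's reference"
    p0,r0=cur()
    for k,ws in enumerate(calls):
        P,Q=p0,r0
        for p,r in ws:
            p=np.array(p);d=r0.inv().apply(p-p0)/.5;w=(r0.inv()*r).as_rotvec()/np.pi
            n=max(np.linalg.norm(p-P)/.0417,np.degrees((Q.inv()*r).magnitude())/7.16)
            print(k,"xyz",d.round(4),"r",w.round(4),"rows %.1f"%n);P,Q=p,r
        p0,r0=P,Q
E
python3 - <<'E'
from h import *
D=down(180+CY)
h=C(-30.5,115,137)
plan([(h+[0,0,.11],D)],[(h,D)])
E
```

```text
0 xyz [-0.9373 -0.7112  0.001 ] r [-4.000e-04 -1.000e-04 -1.216e-01] rows 14.1
1 xyz [ 0.   -0.    0.22] r [0. 0. 0.] rows 2.6
```

Request:
{"api": "arm_command", "payload": {
  "targets": [
    {"x":-0.937,"y":-0.711,"z":0,"rz":-0.1216,"jaw":0.4},
    {"x":-0.937,"y":-0.711,"z":0,"rz":-0.1216,"jaw":0.4},
    {"x":-0.937,"y":-0.711,"z":0,"rz":-0.1216,"jaw":0.4},
    {"x":-0.937,"y":-0.711,"z":0,"rz":-0.1216,"jaw":0.4},
    {"x":-0.937,"y":-0.711,"z":0,"rz":-0.1216,"jaw":0.4},
    {"x":-0.937,"y":-0.711,"z":0,"rz":-0.1216,"jaw":0.4},
    {"x":-0.937,"y":-0.711,"z":0,"rz":-0.1216,"jaw":0.4},
    {"x":-0.937,"y":-0.711,"z":0,"rz":-0.1216,"jaw":0.4}
  ]
}}

```text
$.targets[0]: bad value
```

```bash
python3 - <<'E'
from h import *
D=down(180+CY)
h=C(-30.5,115,137)
print(bot.read_state()['ee_rot'])
plan([(h+[0,0,.11],D)],[(h,D)])
E
```

```text
[-1.79934305e+02 -1.86196729e-03  1.62707164e+02]
0 xyz [-0.9373 -0.7112  0.001 ] r [-4.000e-04 -1.000e-04 -1.216e-01] rows 14.1
1 xyz [ 0.   -0.    0.22] r [0. 0. 0.] rows 2.6
```

Request:
{"api": "arm_command", "payload": {
  "targets": [
    {"x":-0.937,"y":-0.711,"z":0.0,"rx":0.0,"ry":0.0,"rz":-0.122,"jaw":0.4},
    {"x":-0.937,"y":-0.711,"z":0.0,"rx":0.0,"ry":0.0,"rz":-0.122,"jaw":0.4},
    {"x":-0.937,"y":-0.711,"z":0.0,"rx":0.0,"ry":0.0,"rz":-0.122,"jaw":0.4},
    {"x":-0.937,"y":-0.711,"z":0.0,"rx":0.0,"ry":0.0,"rz":-0.122,"jaw":0.4},
    {"x":-0.937,"y":-0.711,"z":0.0,"rx":0.0,"ry":0.0,"rz":-0.122,"jaw":0.4},
    {"x":-0.937,"y":-0.711,"z":0.0,"rx":0.0,"ry":0.0,"rz":-0.122,"jaw":0.4},
    {"x":-0.937,"y":-0.711,"z":0.0,"rx":0.0,"ry":0.0,"rz":-0.122,"jaw":0.4},
    {"x":-0.937,"y":-0.711,"z":0.0,"rx":0.0,"ry":0.0,"rz":-0.122,"jaw":0.4}
  ]
}}

```text
time: 0.82
tcp_pos: [0.3789, 0.3252, 0.2477]
ee_rot: [-180.0, -0.0, -175.3]
wrist_force: [0.4, 1.0, 0.3]
gripper_width: 0.0616
grip_force: 0.0
```

```bash
python3 - <<'E'
from h import *
D=down(180+CY)
h=C(-30.5,115,137)
print(bot.read_state()['ee_rot'])
plan([(h+[0,0,.11],D)],[(h,D)])
E
```

```text
[-1.79997317e+02 -9.79100380e-04 -1.75312548e+02]
0 xyz [-0.262  -0.4381  0.0013] r [-0.     -0.      0.0005] rows 6.1
1 xyz [ 0.   -0.    0.22] r [0. 0. 0.] rows 2.6
```

Request:
{"api": "arm_command", "payload": {
  "targets": [
    {"x":-0.262,"y":-0.438,"z":0.0,"rx":0.0,"ry":0.0,"rz":0.0,"jaw":0.4},
    {"x":-0.262,"y":-0.438,"z":0.0,"rx":0.0,"ry":0.0,"rz":0.0,"jaw":0.4},
    {"x":-0.262,"y":-0.438,"z":0.0,"rx":0.0,"ry":0.0,"rz":0.0,"jaw":0.4},
    {"x":-0.262,"y":-0.438,"z":0.0,"rx":0.0,"ry":0.0,"rz":0.0,"jaw":0.4},
    {"x":-0.262,"y":-0.438,"z":0.0,"rx":0.0,"ry":0.0,"rz":0.0,"jaw":0.4},
    {"x":-0.262,"y":-0.438,"z":0.0,"rx":0.0,"ry":0.0,"rz":0.0,"jaw":0.4},
    {"x":-0.262,"y":-0.438,"z":0.0,"rx":0.0,"ry":0.0,"rz":0.0,"jaw":0.4},
    {"x":-0.262,"y":-0.438,"z":0.0,"rx":0.0,"ry":0.0,"rz":0.0,"jaw":0.4}
  ]
}}

```text
time: 1.48
tcp_pos: [0.5277, 0.1174, 0.2474]
ee_rot: [-180.0, -0.0, -175.6]
wrist_force: [-0.4, 0.5, -0.6]
gripper_width: 0.0614
grip_force: 0.0
```

```bash
python3 - <<'E'
from h import *
D=down(180+CY)
h=C(-30.5,115,137)
plan([(h,D)])
c=cam("wrist");im=bot.get_image("wrist");cv2.imwrite("pics/w1.png",im)
for n,p in dict(tab=C(-30.5,115,140),staple=C(-55,115,115),h1=C(-40,50,130),h2=C(-40,-50,130),lab=[.5972,-.1023,.1],hinge=C(-107,115,104),FL=C(-110,170,100),FR=C(-110,-170,100)).items(): print(n,proj(c,p).round(0))
E
```

```text
0 xyz [0.0006 0.0004 0.2208] r [-0.     -0.     -0.0009] rows 2.6
tab [[320. 205.]]
staple [[320. 165.]]
h1 [[235. 189.]]
h2 [[105. 189.]]
lab [[ 73. 245.]]
hinge [[320.  96.]]
FL [[390.  92.]]
FR [[-33.  96.]]
```

View pics/w1.png

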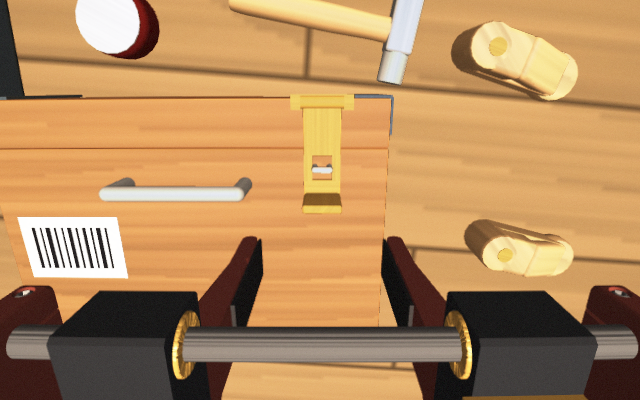

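Request:
{"api": "arm_command", "payload": {
  "targets": [
    {"x":-0.003,"y":0.004,"z":0.22,"rx":0.0,"ry":0.0,"rz":0.0,"jaw":0.4},
    {"x":-0.003,"y":0.004,"z":0.22,"rx":0.0,"ry":0.0,"rz":0.0,"jaw":0.4},
    {"x":-0.003,"y":0.004,"z":0.22,"rx":0.0,"ry":0.0,"rz":0.0,"jaw":0.4},
    {"x":-0.003,"y":0.004,"z":0.22,"rx":0.0,"ry":0.0,"rz":0.0,"jaw":0.4},
    {"x":-0.003,"y":0.004,"z":0.22,"rx":0.0,"ry":0.0,"rz":0.0,"jaw":-1.0},
    {"x":-0.003,"y":0.004,"z":0.22,"rx":0.0,"ry":0.0,"rz":0.0,"jaw":-1.0},
    {"x":-0.003,"y":0.004,"z":0.22,"rx":0.0,"ry":0.0,"rz":0.0,"jaw":-1.0},
    {"x":-0.003,"y":0.004,"z":0.22,"rx":0.0,"ry":0.0,"rz":0.0,"jaw":-1.0}
  ],
  "newtons": 10
}}

```text
time: 2.2
tcp_pos: [0.5292, 0.122, 0.1397]
ee_rot: [180.0, 0.2, -175.3]
wrist_force: [3.5, -12.2, 1.1]
gripper_width: 0.0387
grip_force: 6.6
```

```bash
sed -i 's/CO=np.array(\[.567,.0054,0\])/CO=np.array([.569,.0074,0])/' h.py; python3 - <<'E'
from h import *
s=bot.read_state();print(s['tcp_pos'],s['gripper_width'],s['grip_force'])
D=down(180+CY);p0,r0=cur()
# arc about hinge; keep relative offset from hasp point; pivot
def hp(a,tilt=0):
    c,n=np.cos(a),np.sin(a);x,z=76.5,27;return C(-107+x*c-z*n,115,104+x*n+z*c)
ws=[(p0+hp(a)-hp(0),down(180+CY,-t)) for a,t in((.2,0),(.4,0),(.6,0),(.8,0),(1.,0),(1.2,0),(1.4,0),(1.6,0))]
ws2=[(p0+hp(a)-hp(0),D) for a in(1.75,1.9,2.05,2.2)]
plan(ws,ws2)
E
```

```text
[0.52916516 0.12201413 0.13971834] 0.038678145405016726 6.556972414255142
0 xyz [ 0.0137  0.     -0.0294] r [0.     0.0011 0.0006] rows 0.4
0 xyz [ 0.0329  0.0001 -0.0554] r [0.     0.0011 0.0006] rows 0.4
0 xyz [ 0.0569  0.0001 -0.0772] r [0.     0.0011 0.0006] rows 0.4
0 xyz [ 0.0848  0.0002 -0.0937] r [0.     0.0011 0.0006] rows 0.4
0 xyz [ 0.1154  0.0002 -0.1043] r [0.     0.0011 0.0006] rows 0.4
0 xyz [ 0.1475  0.0003 -0.1087] r [0.     0.0011 0.0006] rows 0.4
0 xyz [ 0.1798  0.0004 -0.1066] r [0.     0.0011 0.0006] rows 0.4
0 xyz [ 0.2111  0.0004 -0.0981] r [0.     0.0011 0.0006] rows 0.4
1 xyz [ 0.022  -0.      0.0104] r [0. 0. 0.] rows 0.3
1 xyz [ 0.0421 -0.      0.024 ] r [0. 0. 0.] rows 0.3
1 xyz [0.06   0.     0.0405] r [0. 0. 0.] rows 0.3
1 xyz [ 0.0753 -0.      0.0594] r [0. 0. 0.] rows 0.3
```

Request:
{"api": "arm_command", "payload": {
  "targets": [
    {"x":0.0,"y":-0.004,"z":0.0,"rx":0.0,"ry":0.0,"rz":0.0,"jaw":-1.0},
    {"x":0.0,"y":-0.004,"z":0.0,"rx":0.0,"ry":0.0,"rz":0.0,"jaw":-1.0},
    {"x":0.0,"y":-0.004,"z":0.0,"rx":0.0,"ry":0.0,"rz":0.0,"jaw":-1.0},
    {"x":0.0,"y":-0.004,"z":0.0,"rx":0.0,"ry":0.0,"rz":0.0,"jaw":-1.0}
  ]
}}

```text
time: 2.53
tcp_pos: [0.5296, 0.1179, 0.1396]
ee_rot: [-179.9, 0.2, -175.3]
wrist_force: [1.3, -11.6, 4.4]
gripper_width: 0.0295
grip_force: 10.0
```

```bash
python3 - <<'E'
from h import *
s=bot.read_state();print(s['tcp_pos'],s['ee_rot'],s['wrist_force'],s['gripper_width'],s['grip_force'])
E
```

```text
[0.52955036 0.11785423 0.13963774] [-179.8579204     0.19159528 -175.2980113 ] [  1.26584005 -11.57442807   4.40993511] 0.029541319563953946 10.000547468662262
```

Request:
{"api": "arm_command", "payload": {
  "targets": [
    {"x":0.014,"y":-0.003,"z":-0.029,"rx":0.0,"ry":0.0,"rz":0.0,"jaw":-1.0},
    {"x":0.033,"y":-0.003,"z":-0.055,"rx":0.0,"ry":0.0,"rz":0.0,"jaw":-1.0},
    {"x":0.057,"y":-0.003,"z":-0.077,"rx":0.0,"ry":0.0,"rz":0.0,"jaw":-1.0},
    {"x":0.085,"y":-0.003,"z":-0.094,"rx":0.0,"ry":0.0,"rz":0.0,"jaw":-1.0},
    {"x":0.115,"y":-0.003,"z":-0.104,"rx":0.0,"ry":0.0,"rz":0.0,"jaw":-1.0},
    {"x":0.147,"y":-0.003,"z":-0.109,"rx":0.0,"ry":0.0,"rz":0.0,"jaw":-1.0},
    {"x":0.18,"y":-0.003,"z":-0.107,"rx":0.0,"ry":0.0,"rz":0.0,"jaw":-1.0},
    {"x":0.211,"y":-0.003,"z":-0.098,"rx":0.0,"ry":0.0,"rz":0.0,"jaw":-1.0}
  ]
}}

```text
time: 3.2
tcp_pos: [0.424, 0.1095, 0.189]
ee_rot: [180.0, 0.3, -175.3]
wrist_force: [1.4, -0.9, 1.0]
gripper_width: 0.0298
grip_force: 10.0
```

Request:
{"api": "arm_command", "payload": {
  "targets": [
    {"x":0.022,"y":0.0,"z":0.01,"rx":0.0,"ry":0.0,"rz":0.0,"jaw":-1.0},
    {"x":0.042,"y":0.0,"z":0.024,"rx":0.0,"ry":0.0,"rz":0.0,"jaw":-1.0},
    {"x":0.06,"y":0.0,"z":0.04,"rx":0.0,"ry":0.0,"rz":0.0,"jaw":-1.0},
    {"x":0.06,"y":0.0,"z":0.04,"rx":0.0,"ry":0.0,"rz":0.0,"jaw":-1.0},
    {"x":0.06,"y":0.0,"z":0.04,"rx":0.0,"ry":0.0,"rz":0.0,"jaw":-1.0}
  ]
}}

```text
time: 3.62
tcp_pos: [0.3923, 0.107, 0.1671]
ee_rot: [180.0, -0.1, -175.3]
wrist_force: [-6.8, 0.8, 6.5]
gripper_width: 0.0298
grip_force: 10.0
```

```bash
python3 - <<'E'
from h import *
s=bot.read_state();print(s['tcp_pos'],s['ee_rot'],s['wrist_force'],s['gripper_width'],s['grip_force'])
cv2.imwrite("pics/s2.png",bot.get_image("scene")[90:310,205:470].repeat(2,0).repeat(2,1))
E
```

```text
[0.39230734 0.10698461 0.16705098] [ 1.79997415e+02 -1.13582680e-01 -1.75345219e+02] [-6.77775023  0.75839659  6.45995783] 0.029808600705229726 10.011262446641922
```

View pics/s2.png

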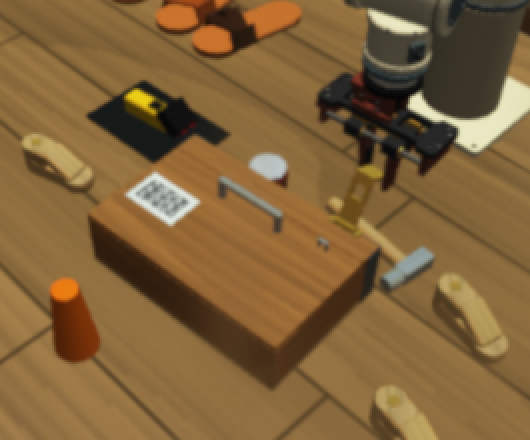

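Request:
{"api": "arm_command", "payload": {
  "targets": [
    {"x":0.0,"y":0.0,"z":0.0,"rx":0.0,"ry":0.0,"rz":0.0,"jaw":0.4},
    {"x":0.0,"y":0.0,"z":0.0,"rx":0.0,"ry":0.0,"rz":0.0,"jaw":0.4},
    {"x":0.0,"y":0.0,"z":0.0,"rx":0.0,"ry":0.0,"rz":0.0,"jaw":0.4},
    {"x":0.0,"y":0.0,"z":-0.08,"rx":0.0,"ry":0.0,"rz":0.0,"jaw":0.4},
    {"x":0.0,"y":0.0,"z":-0.16,"rx":0.0,"ry":0.0,"rz":0.0,"jaw":0.4},
    {"x":0.0,"y":0.0,"z":-0.2,"rx":0.0,"ry":0.0,"rz":0.0,"jaw":0.4},
    {"x":0.0,"y":0.0,"z":-0.2,"rx":0.0,"ry":0.0,"rz":0.0,"jaw":0.4}
  ]
}}

```text
time: 4.25
tcp_pos: [0.3964, 0.1077, 0.2712]
ee_rot: [179.9, 0.5, -175.3]
wrist_force: [0.6, 0.1, 0.6]
gripper_width: 0.0614
grip_force: 0.0
```

```bash
sed -i 's/CO=np.array(\[.569,.0074,0\])/CO=np.array([.568,.006,0])/' h.py; python3 - <<'E'
from h import *
Y=94.6;h=C(-40,0,141)
plan([(h+[0,0,.08],down(Y))],[(h,down(Y))])
E
```

```text
0 xyz [-0.2446 -0.2307  0.1024] r [0.0026 0.002  0.5004] rows 12.6
1 xyz [ 0.   -0.    0.16] r [0. 0. 0.] rows 1.9
```

Request:
{"api": "arm_command", "payload": {
  "targets": [
    {"x":-0.245,"y":-0.231,"z":0.0,"rx":0.0,"ry":0.0,"rz":0.5,"jaw":0.2},
    {"x":-0.245,"y":-0.231,"z":0.0,"rx":0.0,"ry":0.0,"rz":0.5,"jaw":0.2},
    {"x":-0.245,"y":-0.231,"z":0.0,"rx":0.0,"ry":0.0,"rz":0.5,"jaw":0.2},
    {"x":-0.245,"y":-0.231,"z":0.0,"rx":0.0,"ry":0.0,"rz":0.5,"jaw":0.2},
    {"x":-0.245,"y":-0.231,"z":0.0,"rx":0.0,"ry":0.0,"rz":0.5,"jaw":0.2},
    {"x":-0.245,"y":-0.231,"z":0.0,"rx":0.0,"ry":0.0,"rz":0.5,"jaw":0.2},
    {"x":-0.245,"y":-0.231,"z":0.0,"rx":0.0,"ry":0.0,"rz":0.5,"jaw":0.2},
    {"x":-0.245,"y":-0.231,"z":0.0,"rx":0.0,"ry":0.0,"rz":0.5,"jaw":0.2}
  ]
}}

```text
time: 4.92
tcp_pos: [0.5248, 0.0014, 0.2654]
ee_rot: [-179.9, -0.0, 127.0]
wrist_force: [-0.8, 0.1, -0.1]
gripper_width: 0.0524
grip_force: 0.0
```

```bash
python3 - <<'E'
from h import *
Y=94.6;h=C(-40,0,141)
plan([(h+[0,0,.07],down(Y))],[(h,down(Y))])
E
```

```text
0 xyz [-0.0019  0.0072  0.1088] r [-0.0004 -0.0002  0.1798] rows 4.5
1 xyz [ 0.   -0.    0.14] r [0. 0. 0.] rows 1.7
```

Request:
{"api": "arm_command", "payload": {
  "targets": [
    {"x":-0.002,"y":0.007,"z":0.109,"rx":0.0,"ry":0.0,"rz":0.18,"jaw":0.0},
    {"x":-0.002,"y":0.007,"z":0.109,"rx":0.0,"ry":0.0,"rz":0.18,"jaw":0.0},
    {"x":-0.002,"y":0.007,"z":0.109,"rx":0.0,"ry":0.0,"rz":0.18,"jaw":0.0},
    {"x":-0.002,"y":0.007,"z":0.109,"rx":0.0,"ry":0.0,"rz":0.18,"jaw":0.0},
    {"x":-0.002,"y":0.007,"z":0.109,"rx":0.0,"ry":0.0,"rz":0.18,"jaw":0.0},
    {"x":-0.002,"y":0.007,"z":0.109,"rx":0.0,"ry":0.0,"rz":0.18,"jaw":0.0},
    {"x":-0.002,"y":0.007,"z":0.109,"rx":0.0,"ry":0.0,"rz":0.18,"jaw":0.0}
  ]
}}

```text
time: 5.5
tcp_pos: [0.528, 0.0031, 0.2115]
ee_rot: [-179.9, -0.0, 95.1]
wrist_force: [0.6, 0.1, 0.1]
gripper_width: 0.0439
grip_force: 0.0
```

Request:
{"api": "arm_command", "payload": {
  "targets": [
    {"x":0.0,"y":0.0,"z":0.07,"rx":0.0,"ry":0.0,"rz":0.0,"jaw":0.0},
    {"x":0.0,"y":0.0,"z":0.14,"rx":0.0,"ry":0.0,"rz":0.0,"jaw":0.0},
    {"x":0.0,"y":0.0,"z":0.14,"rx":0.0,"ry":0.0,"rz":0.0,"jaw":0.0},
    {"x":0.0,"y":0.0,"z":0.14,"rx":0.0,"ry":0.0,"rz":0.0,"jaw":-1.0},
    {"x":0.0,"y":0.0,"z":0.14,"rx":0.0,"ry":0.0,"rz":0.0,"jaw":-1.0},
    {"x":0.0,"y":0.0,"z":0.14,"rx":0.0,"ry":0.0,"rz":0.0,"jaw":-1.0},
    {"x":0.0,"y":0.0,"z":0.14,"rx":0.0,"ry":0.0,"rz":0.0,"jaw":-1.0},
    {"x":0.0,"y":0.0,"z":0.14,"rx":0.0,"ry":0.0,"rz":0.0,"jaw":-1.0}
  ],
  "newtons": 25
}}

```text
time: 6.17
tcp_pos: [0.5291, 0.0032, 0.1437]
ee_rot: [179.8, 0.0, 95.0]
wrist_force: [3.8, 0.5, 0.6]
gripper_width: 0.0137
grip_force: 4.2
```

```bash
python3 - <<'E'
from h import *
s=bot.read_state();print(s['tcp_pos'],s['ee_rot'],s['wrist_force'],s['gripper_width'],s['grip_force'])
p0,r0=cur();
def hp(a):
    c,n=np.cos(a),np.sin(a);return C(110-150*c+40*n,0,90+150*n+40*c)
ax=R.from_euler('z',CY,degrees=True).apply([0,1,0])
def w(a,k=.5): # tool turns by k*a about chest y, offset rotates with it
    q=R.from_rotvec(k*a*ax);b=hp(0);return (hp(a)+q.apply(p0-b),q*r0)
plan([w(a) for a in np.arange(1,9)*.1])
E
```

```text
[0.5291023  0.00320258 0.14368687] [1.79833379e+02 1.80737900e-02 9.49887792e+01] [3.81724528 0.5166078  0.61697744] 0.013734545912066803 4.1621169447898865
0 xyz [-0.0001  0.0109 -0.0294] r [ 0.0159  0.0001 -0.    ] rows 0.4
0 xyz [-0.0002  0.0248 -0.0576] r [ 0.0318  0.0002 -0.    ] rows 0.4
0 xyz [-0.0003  0.0414 -0.0844] r [ 0.0477  0.0003 -0.    ] rows 0.4
0 xyz [-0.0004  0.0606 -0.1094] r [ 0.0637  0.0004 -0.    ] rows 0.4
0 xyz [-0.0006  0.0822 -0.1324] r [ 0.0796  0.0005 -0.    ] rows 0.4
0 xyz [-0.0008  0.106  -0.1533] r [ 0.0955  0.0006 -0.    ] rows 0.4
0 xyz [-0.0009  0.1318 -0.1717] r [ 0.1114  0.0008 -0.    ] rows 0.4
0 xyz [-0.0011  0.1594 -0.1875] r [ 0.1273  0.0009 -0.    ] rows 0.4
```

```bash
python3 - <<'E'
from h import *
for n in("scene","top"):
    c=cam(n);im=bot.get_image(n);cv2.imwrite(f"pics/{n}3.png",im)
    for a in(0,1.57,2.,2.5):
        cs,sn=np.cos(a),np.sin(a);P=[C(-107+x*cs-z*sn,115+y,104+x*sn+z*cs) for x,z,y in((35,2,-11),(35,2,11),(70,2,0),(77,30,0))]
        print(n,a,[im[int(round(v)),int(round(u))].tolist() for u,v in proj(c,P)])
E
```

```text
scene 0 [[55, 111, 161], [56, 111, 161], [54, 109, 159], [56, 111, 161]]
scene 1.57 [[67, 117, 146], [40, 125, 168], [55, 100, 132], [50, 100, 132]]
scene 2.0 [[51, 102, 136], [42, 128, 170], [42, 126, 170], [51, 92, 120]]
scene 2.5 [[41, 125, 168], [42, 127, 169], [42, 128, 172], [41, 128, 169]]
top 0 [[158, 183, 194], [156, 180, 191], [130, 152, 163], [136, 159, 169]]
top 1.57 [[78, 91, 99], [183, 207, 203], [78, 94, 102], [93, 110, 118]]
top 2.0 [[92, 109, 117], [125, 141, 139], [93, 111, 119], [107, 126, 135]]
top 2.5 [[101, 119, 128], [91, 108, 116], [107, 126, 135], [107, 127, 136]]
```

Scene samples at 2.5 rad are all brass and those at 0 are wood, so the hasp is fully over. I'll lift the lid now.

Request:
{"api": "arm_command", "payload": {
  "targets": [
    {"x":0.0,"y":0.0,"z":0.0,"rx":0.0,"ry":0.0,"rz":0.0,"jaw":-1.0},
    {"x":0.0,"y":0.0,"z":0.0,"rx":0.0,"ry":0.0,"rz":0.0,"jaw":-1.0},
    {"x":0.0,"y":0.0,"z":0.0,"rx":0.0,"ry":0.0,"rz":0.0,"jaw":-1.0}
  ]
}}

```text
time: 6.52
tcp_pos: [0.5302, 0.0033, 0.1437]
ee_rot: [179.7, 0.0, 95.0]
wrist_force: [5.0, -0.2, 6.4]
gripper_width: 0.0113
grip_force: 25.0
```

Request:
{"api": "arm_command", "payload": {
  "targets": [
    {"x":0.0,"y":0.011,"z":-0.029,"rx":0.016,"ry":0.0,"rz":0.0,"jaw":-1.0},
    {"x":0.0,"y":0.025,"z":-0.058,"rx":0.032,"ry":0.0,"rz":0.0,"jaw":-1.0},
    {"x":0.0,"y":0.041,"z":-0.084,"rx":0.048,"ry":0.0,"rz":0.0,"jaw":-1.0},
    {"x":0.0,"y":0.061,"z":-0.109,"rx":0.064,"ry":0.0,"rz":0.0,"jaw":-1.0},
    {"x":0.0,"y":0.082,"z":-0.132,"rx":0.08,"ry":0.0,"rz":0.0,"jaw":-1.0},
    {"x":-0.001,"y":0.106,"z":-0.153,"rx":0.096,"ry":0.0,"rz":0.0,"jaw":-1.0},
    {"x":-0.001,"y":0.132,"z":-0.172,"rx":0.111,"ry":0.0,"rz":0.0,"jaw":-1.0},
    {"x":-0.001,"y":0.159,"z":-0.187,"rx":0.127,"ry":0.0,"rz":0.0,"jaw":-1.0}
  ],
  "newtons": 30
}}

```text
time: 7.18
tcp_pos: [0.6044, 0.009, 0.236]
ee_rot: [-156.5, 0.0, 95.0]
wrist_force: [-8.1, -2.6, 1.3]
gripper_width: 0.0113
grip_force: 30.0
```

```bash
python3 - <<'E'
from h import *
s=bot.read_state();print(s['tcp_pos'],s['ee_rot'],s['wrist_force'],s['gripper_width'],s['grip_force'],s['joint_positions'])
cv2.imwrite("pics/s4.png",bot.get_image("scene")[60:310,180:490].repeat(2,0).repeat(2,1))
E
```

```text
[0.60436168 0.00904209 0.23596135] [-1.56465319e+02  2.75352318e-02  9.49697922e+01] [-8.07356517 -2.57229471  1.28341001] 0.01133674387583962 30.002639293670654 [ 0.56790879 34.0882633  81.85394296 -1.78307599 87.52999291 -3.94918455]
```

View pics/s4.png

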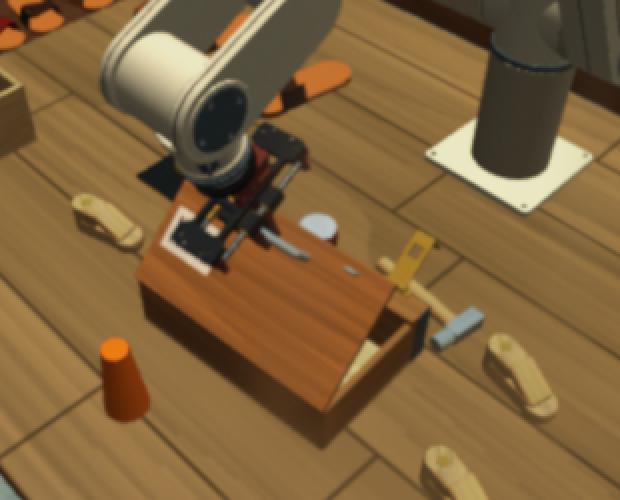

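```bash
python3 - <<'E'
from h import *
p0,r0=cur();a0=.78
def hp(a):
    c,n=np.cos(a),np.sin(a);return C(110-150*c+40*n,0,90+150*n+40*c)
ax=R.from_euler('z',CY,degrees=True).apply([0,1,0])
b=hp(a0);print(p0-b)
def w(a,k=.75):
    q=R.from_rotvec(k*(a-a0)*ax);return (hp(a)+q.apply(p0-b),q*r0)
plan([w(a) for a in a0+np.arange(1,8)*.07])
E
```

```text
[0.00724515 0.00066742 0.0133796 ]
0 xyz [-0.0001  0.015  -0.017 ] r [ 0.0167  0.0001 -0.0001] rows 0.4
0 xyz [-0.0003  0.0311 -0.0328] r [ 0.0334  0.0002 -0.0001] rows 0.4
0 xyz [-0.0004  0.0483 -0.0476] r [ 0.0501  0.0003 -0.0002] rows 0.4
0 xyz [-0.0006  0.0665 -0.0611] r [ 0.0668  0.0004 -0.0002] rows 0.4
0 xyz [-0.0007  0.0856 -0.0734] r [ 0.0836  0.0005 -0.0003] rows 0.4
0 xyz [-0.0009  0.1055 -0.0843] r [ 0.1003  0.0006 -0.0003] rows 0.4
0 xyz [-0.001   0.1261 -0.0938] r [ 0.117   0.0007 -0.0004] rows 0.4
```

Request:
{"api": "arm_command", "payload": {
  "targets": [
    {"x":0.0,"y":0.015,"z":-0.017,"rx":0.017,"ry":0.0,"rz":0.0,"jaw":-1.0},
    {"x":0.0,"y":0.031,"z":-0.033,"rx":0.033,"ry":0.0,"rz":0.0,"jaw":-1.0},
    {"x":0.0,"y":0.048,"z":-0.048,"rx":0.05,"ry":0.0,"rz":0.0,"jaw":-1.0},
    {"x":-0.001,"y":0.066,"z":-0.061,"rx":0.067,"ry":0.0,"rz":0.0,"jaw":-1.0},
    {"x":-0.001,"y":0.086,"z":-0.073,"rx":0.084,"ry":0.0,"rz":0.0,"jaw":-1.0},
    {"x":-0.001,"y":0.106,"z":-0.084,"rx":0.1,"ry":0.0,"rz":0.0,"jaw":-1.0},
    {"x":-0.001,"y":0.126,"z":-0.094,"rx":0.117,"ry":0.0,"rz":0.0,"jaw":-1.0},
    {"x":-0.001,"y":0.126,"z":-0.094,"rx":0.117,"ry":0.0,"rz":0.0,"jaw":-1.0}
  ]
}}

```text
time: 7.9
tcp_pos: [0.6827, 0.0151, 0.2565]
ee_rot: [-135.4, 0.1, 95.0]
wrist_force: [-4.9, -2.2, 17.0]
gripper_width: 0.0112
grip_force: 30.0
```

Request:
{"api": "arm_command", "payload": {
  "targets": [
    {"x":0.0,"y":0.0,"z":0.0,"rx":0.0,"ry":0.0,"rz":0.0,"jaw":-0.2},
    {"x":0.0,"y":0.0,"z":0.0,"rx":0.0,"ry":0.0,"rz":0.0,"jaw":-0.2},
    {"x":0.0,"y":0.0,"z":0.0,"rx":0.0,"ry":0.0,"rz":0.0,"jaw":-0.2},
    {"x":0.0,"y":0.0,"z":0.0,"rx":0.0,"ry":0.0,"rz":0.0,"jaw":-0.2},
    {"x":0.0,"y":0.0,"z":-0.07,"rx":0.0,"ry":0.0,"rz":0.0,"jaw":-0.2},
    {"x":0.0,"y":0.0,"z":-0.14,"rx":0.0,"ry":0.0,"rz":0.0,"jaw":-0.2},
    {"x":0.0,"y":0.0,"z":-0.2,"rx":0.0,"ry":0.0,"rz":0.0,"jaw":-0.2},
    {"x":0.0,"y":0.0,"z":-0.2,"rx":0.0,"ry":0.0,"rz":0.0,"jaw":-0.2}
  ]
}}

```text
time: 8.57
tcp_pos: [0.7554, 0.0221, 0.331]
ee_rot: [-136.5, 0.0, 95.0]
wrist_force: [-1.3, 0.1, 2.2]
gripper_width: 0.0353
grip_force: 0.0
```

```bash
python3 - <<'E'
from h import *
s=bot.read_state();print(s['tcp_pos'],s['ee_rot'],s['wrist_force'],s['gripper_width'],s['grip_force'],s['joint_positions'])
cv2.imwrite("pics/s5.png",np.hstack([bot.get_image("scene")[60:310,180:490],bot.get_image("top")[100:350,160:490]]))
D=down(94.6)
plan([(C(0,0,360),down(94.6,20))],[(C(-110,0,340),D)],[(C(-60,0,235),D)])
E
```

```text
[0.75536943 0.02210861 0.33103847] [-1.36541858e+02  2.17036094e-02  9.49889002e+01] [-1.2508364   0.12967828  2.17138638] 0.03526437867209611 0.0 [  1.6458066   56.21540226  35.01202399  -3.12200817 132.13898837
  -4.50887023]
0 xyz [ 0.0006 -0.3141  0.2088] r [-0.1325  0.0012  0.0018] rows 4.5
1 xyz [-0.     -0.1931  0.1128] r [-0.1111  0.      0.    ] rows 2.8
2 xyz [0.   0.1  0.21] r [0. 0. 0.] rows 2.8
```

View pics/s5.png

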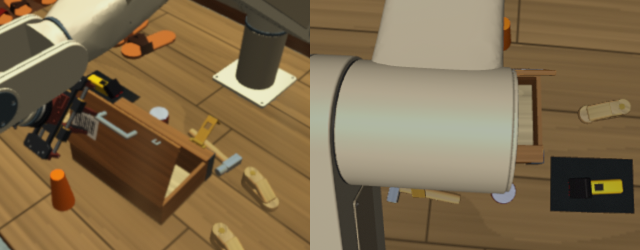

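Request:
{"api": "arm_command", "payload": {
  "targets": [
    {"x":0.0,"y":-0.314,"z":0.209,"rx":-0.132,"ry":0.001,"rz":0.002,"jaw":-1.0},
    {"x":0.0,"y":-0.314,"z":0.209,"rx":-0.132,"ry":0.001,"rz":0.002,"jaw":-1.0},
    {"x":0.0,"y":-0.314,"z":0.209,"rx":-0.132,"ry":0.001,"rz":0.002,"jaw":-1.0},
    {"x":0.0,"y":-0.314,"z":0.209,"rx":-0.132,"ry":0.001,"rz":0.002,"jaw":-1.0},
    {"x":0.0,"y":-0.314,"z":0.209,"rx":-0.132,"ry":0.001,"rz":0.002,"jaw":-1.0},
    {"x":0.0,"y":-0.314,"z":0.209,"rx":-0.132,"ry":0.001,"rz":0.002,"jaw":-1.0}
  ]
}}

```text
time: 9.17
tcp_pos: [0.5596, 0.0052, 0.3612]
ee_rot: [-159.7, 0.0, 94.6]
wrist_force: [0.9, -1.0, -0.1]
gripper_width: 0.0009
grip_force: 0.0
```

Request:
{"api": "arm_command", "payload": {
  "targets": [
    {"x":0.0,"y":-0.193,"z":0.113,"rx":-0.111,"ry":0.0,"rz":0.0,"jaw":-1.0},
    {"x":0.0,"y":-0.193,"z":0.113,"rx":-0.111,"ry":0.0,"rz":0.0,"jaw":-1.0},
    {"x":0.0,"y":-0.193,"z":0.113,"rx":-0.111,"ry":0.0,"rz":0.0,"jaw":-1.0},
    {"x":0.0,"y":-0.193,"z":0.113,"rx":-0.111,"ry":0.0,"rz":0.0,"jaw":-1.0},
    {"x":0.0,"y":-0.193,"z":0.113,"rx":-0.111,"ry":0.0,"rz":0.0,"jaw":-1.0}
  ]
}}

```text
time: 9.58
tcp_pos: [0.4531, -0.0032, 0.3387]
ee_rot: [-179.6, 0.0, 94.5]
wrist_force: [0.9, 0.1, -0.5]
gripper_width: 0.0005
grip_force: 0.0
```

```bash
python3 - <<'E'
from h import *
s=bot.read_state();print(s['tcp_pos'],s['ee_rot'],s['gripper_width'])
D=down(94.6)
plan([(C(-20,0,245),D)],[(C(122,0,245),D)],[(C(-20,0,265),D)])
cv2.imwrite("pics/top6.png",bot.get_image("top"))
E
```

```text
[ 0.45306653 -0.00319739  0.33872735] [-1.79590842e+02  1.33502151e-02  9.45419437e+01] 0.0004835470115532132
0 xyz [1.000e-04 1.919e-01 1.861e-01] r [-0.0023  0.0001 -0.0003] rows 3.2
1 xyz [0.    0.284 0.   ] r [0. 0. 0.] rows 3.4
2 xyz [-0.    -0.284 -0.04 ] r [0. 0. 0.] rows 3.4
```

Request:
{"api": "arm_command", "payload": {
  "targets": [
    {"x":0.0,"y":0.05,"z":0.08,"rx":-0.002,"ry":0.0,"rz":0.0,"jaw":-1.0},
    {"x":0.0,"y":0.11,"z":0.13,"rx":-0.002,"ry":0.0,"rz":0.0,"jaw":-1.0},
    {"x":0.0,"y":0.16,"z":0.18,"rx":-0.002,"ry":0.0,"rz":0.0,"jaw":-1.0},
    {"x":0.0,"y":0.192,"z":0.186,"rx":-0.002,"ry":0.0,"rz":0.0,"jaw":-1.0},
    {"x":0.0,"y":0.192,"z":0.186,"rx":-0.002,"ry":0.0,"rz":0.0,"jaw":-1.0}
  ]
}}

```text
time: 10.05
tcp_pos: [0.5568, 0.0047, 0.2442]
ee_rot: [180.0, 0.0, 94.6]
wrist_force: [0.8, 0.1, 0.1]
gripper_width: 0.0005
grip_force: 0.0
```

Request:
{"api": "arm_command", "payload": {
  "targets": [
    {"x":0.0,"y":0.04,"z":0.0,"rx":0.0,"ry":0.0,"rz":0.0,"jaw":-1.0},
    {"x":0.0,"y":0.08,"z":0.0,"rx":0.0,"ry":0.0,"rz":0.0,"jaw":-1.0},
    {"x":0.0,"y":0.12,"z":0.0,"rx":0.0,"ry":0.0,"rz":0.0,"jaw":-1.0},
    {"x":0.0,"y":0.16,"z":0.0,"rx":0.0,"ry":0.0,"rz":0.0,"jaw":-1.0},
    {"x":0.0,"y":0.2,"z":0.0,"rx":0.0,"ry":0.0,"rz":0.0,"jaw":-1.0},
    {"x":0.0,"y":0.24,"z":0.0,"rx":0.0,"ry":0.0,"rz":0.0,"jaw":-1.0},
    {"x":0.0,"y":0.284,"z":0.0,"rx":0.0,"ry":0.0,"rz":0.0,"jaw":-1.0},
    {"x":0.0,"y":0.284,"z":0.0,"rx":0.0,"ry":0.0,"rz":0.0,"jaw":-1.0}
  ]
}}

```text
time: 10.72
tcp_pos: [0.698, 0.016, 0.2474]
ee_rot: [179.7, 0.0, 94.6]
wrist_force: [-0.9, 0.2, 0.7]
gripper_width: 0.0005
grip_force: 0.0
```

Request:
{"api": "arm_command", "payload": {
  "targets": [
    {"x":0.0,"y":-0.07,"z":0.0,"rx":0.0,"ry":0.0,"rz":0.0,"jaw":-1.0},
    {"x":0.0,"y":-0.15,"z":-0.04,"rx":0.0,"ry":0.0,"rz":0.0,"jaw":-1.0},
    {"x":0.0,"y":-0.22,"z":-0.1,"rx":0.0,"ry":0.0,"rz":0.0,"jaw":1.0},
    {"x":0.0,"y":-0.284,"z":-0.16,"rx":0.0,"ry":0.0,"rz":0.0,"jaw":1.0},
    {"x":0.0,"y":-0.36,"z":-0.16,"rx":0.0,"ry":0.0,"rz":0.0,"jaw":1.0},
    {"x":0.0,"y":-0.44,"z":-0.16,"rx":0.0,"ry":0.0,"rz":0.0,"jaw":1.0},
    {"x":0.0,"y":-0.48,"z":-0.16,"rx":0.0,"ry":0.0,"rz":0.0,"jaw":1.0},
    {"x":0.0,"y":-0.48,"z":-0.16,"rx":0.0,"ry":0.0,"rz":0.0,"jaw":1.0}
  ]
}}

```text
time: 11.38
tcp_pos: [0.4507, -0.0035, 0.3272]
ee_rot: [179.9, 0.0, 94.6]
wrist_force: [0.4, -0.7, 0.0]
gripper_width: 0.0369
grip_force: 0.0
```

```bash
python3 - <<'E'
from h import *
s=bot.read_state();print(s['tcp_pos'],s['ee_rot'],s['gripper_width'])
cv2.imwrite("pics/s7.png",np.hstack([cv2.resize(bot.get_image("scene")[90:350,180:490],(400,335)),bot.get_image("top")[65:400,100:500]]))
E
```

```text
[ 0.45066076 -0.00350053  0.32715604] [1.79880070e+02 3.91796266e-02 9.45654530e+01] 0.036865841077347514
```

View pics/s7.png

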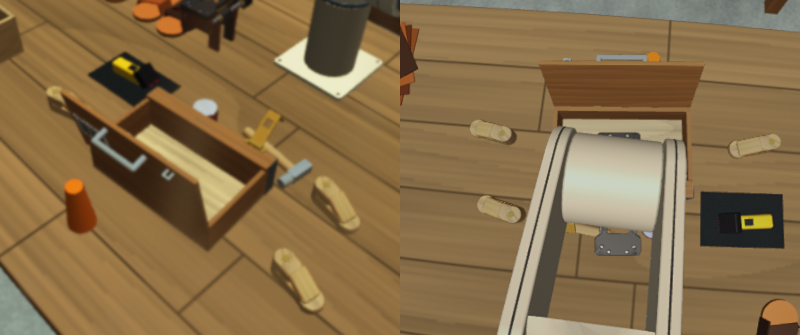

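```bash
python3 - <<'E'
from h import *
D=down(79.5);g=np.array([.600,.3445,0])
plan([(g+[0,0,.16],D)],[(g+[0,0,.038],D)],[(g+[0,0,.22],D)],[(C(-10,100,220),down(CY))],[(C(-10,100,50),down(CY))])
E
```

```text
0 xyz [0.6709 0.3426 0.3364] r [0.0017 0.0001 0.0837] rows 9.9
1 xyz [ 0.    -0.     0.244] r [0. 0. 0.] rows 2.9
2 xyz [ 0.     0.    -0.364] r [0. 0. 0.] rows 4.4
3 xyz [-0.4894 -0.011   0.    ] r [-0.     -0.      0.4161] rows 10.5
4 xyz [ 0.   -0.    0.34] r [0. 0. 0.] rows 4.1
```

Request:
{"api": "arm_command", "payload": {
  "targets": [
    {"x":0.671,"y":0.343,"z":0.336,"rx":0.0,"ry":0.0,"rz":0.084,"jaw":1.0},
    {"x":0.671,"y":0.343,"z":0.336,"rx":0.0,"ry":0.0,"rz":0.084,"jaw":1.0},
    {"x":0.671,"y":0.343,"z":0.336,"rx":0.0,"ry":0.0,"rz":0.084,"jaw":1.0},
    {"x":0.671,"y":0.343,"z":0.336,"rx":0.0,"ry":0.0,"rz":0.084,"jaw":1.0},
    {"x":0.671,"y":0.343,"z":0.336,"rx":0.0,"ry":0.0,"rz":0.084,"jaw":1.0},
    {"x":0.671,"y":0.343,"z":0.336,"rx":0.0,"ry":0.0,"rz":0.084,"jaw":1.0},
    {"x":0.671,"y":0.343,"z":0.336,"rx":0.0,"ry":0.0,"rz":0.084,"jaw":1.0},
    {"x":0.671,"y":0.343,"z":0.336,"rx":0.0,"ry":0.0,"rz":0.084,"jaw":1.0}
  ]
}}

```text
time: 12.15
tcp_pos: [0.5716, 0.2749, 0.1923]
ee_rot: [179.8, -0.0, 79.5]
wrist_force: [-0.0, 0.5, 1.7]
gripper_width: 0.0878
grip_force: 0.0
```

```bash
python3 - <<'E'
from h import *
T=cam("top");im=bot.get_image("top");W=cam("wrist");iw=bot.get_image("wrist");cv2.imwrite("pics/w8.png",iw);cv2.imwrite("pics/t8.png",im)
old=cv2.imread("pics/top0.png")
for n,(u,v) in dict(A=(190,196),B=(199,274),C=(455,210)).items():
    d=cv2.absdiff(im,old)[v-15:v+15,u-25:u+25].astype(int).sum(2);print(n,(d>60).mean())
D=down(79.5);g=np.array([.600,.3445,0])
print(proj(W,[[.595,.318,.054]]))
plan([(g+[0,0,.16],D)],[(g+[0,0,.038],D)])
E
```

```text
A 0.5926666666666667
B 0.0
C 0.0
[[340.50421713 145.6700468 ]]
0 xyz [0.1433 0.0322 0.0594] r [0.0002 0.0002 0.0009] rows 1.9
1 xyz [ 0.    -0.     0.244] r [0. 0. 0.] rows 2.9
```

View pics/w8.png

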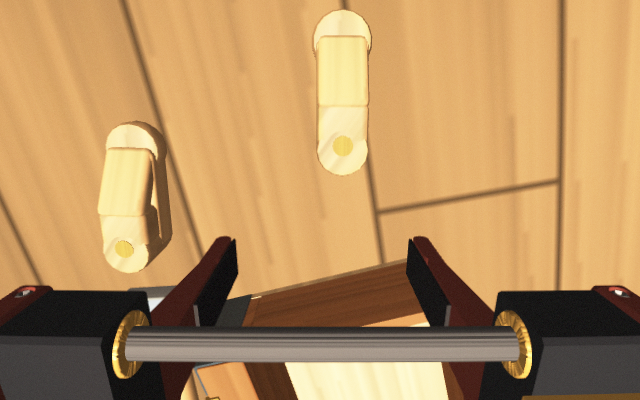

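Request:
{"api": "arm_command", "payload": {
  "targets": [
    {"x":0.143,"y":0.034,"z":0.06,"rx":0.0,"ry":0.0,"rz":0.0,"jaw":1.0},
    {"x":0.143,"y":0.034,"z":0.06,"rx":0.0,"ry":0.0,"rz":0.0,"jaw":1.0},
    {"x":0.143,"y":0.034,"z":0.06,"rx":0.0,"ry":0.0,"rz":0.0,"jaw":1.0},
    {"x":0.143,"y":0.034,"z":0.14,"rx":0.0,"ry":0.0,"rz":0.0,"jaw":1.0},
    {"x":0.143,"y":0.034,"z":0.22,"rx":0.0,"ry":0.0,"rz":0.0,"jaw":1.0},
    {"x":0.143,"y":0.034,"z":0.304,"rx":0.0,"ry":0.0,"rz":0.0,"jaw":1.0},
    {"x":0.143,"y":0.034,"z":0.304,"rx":0.0,"ry":0.0,"rz":0.0,"jaw":1.0},
    {"x":0.143,"y":0.034,"z":0.304,"rx":0.0,"ry":0.0,"rz":0.0,"jaw":-1.0}
  ],
  "newtons": 30
}}

```text
time: 12.92
tcp_pos: [0.5991, 0.3381, 0.0398]
ee_rot: [-179.9, 0.2, 79.4]
wrist_force: [-0.0, 0.0, -0.2]
gripper_width: 0.084
grip_force: 0.0
```

Request:
{"api": "arm_command", "payload": {
  "targets": [
    {"x":0.0,"y":0.0,"z":0.0,"rx":0.0,"ry":0.0,"rz":0.0,"jaw":-1.0},
    {"x":0.0,"y":0.0,"z":0.0,"rx":0.0,"ry":0.0,"rz":0.0,"jaw":-1.0},
    {"x":0.0,"y":0.0,"z":0.0,"rx":0.0,"ry":0.0,"rz":0.0,"jaw":-1.0},
    {"x":0.0,"y":0.0,"z":0.0,"rx":0.0,"ry":0.0,"rz":0.0,"jaw":-1.0},
    {"x":0.0,"y":0.0,"z":0.0,"rx":0.0,"ry":0.0,"rz":0.0,"jaw":-1.0},
    {"x":0.0,"y":0.0,"z":0.0,"rx":0.0,"ry":0.0,"rz":0.0,"jaw":-1.0},
    {"x":0.0,"y":0.0,"z":0.0,"rx":0.0,"ry":0.0,"rz":0.0,"jaw":-1.0},
    {"x":0.0,"y":0.0,"z":0.0,"rx":0.0,"ry":0.0,"rz":0.0,"jaw":-1.0}
  ]
}}

```text
time: 13.58
tcp_pos: [0.6007, 0.3396, 0.043]
ee_rot: [179.8, -0.0, 79.5]
wrist_force: [-1.7, -0.8, 6.9]
gripper_width: 0.0415
grip_force: 30.0
```

Request:
{"api": "arm_command", "payload": {
  "targets": [
    {"x":0.0,"y":0.0,"z":-0.06,"rx":0.0,"ry":0.0,"rz":0.0,"jaw":-1.0},
    {"x":0.0,"y":0.0,"z":-0.12,"rx":0.0,"ry":0.0,"rz":0.0,"jaw":-1.0},
    {"x":0.0,"y":0.0,"z":-0.18,"rx":0.0,"ry":0.0,"rz":0.0,"jaw":-1.0},
    {"x":0.0,"y":0.0,"z":-0.24,"rx":0.0,"ry":0.0,"rz":0.0,"jaw":-1.0},
    {"x":0.0,"y":0.0,"z":-0.3,"rx":0.0,"ry":0.0,"rz":0.0,"jaw":-1.0},
    {"x":0.0,"y":0.0,"z":-0.364,"rx":0.0,"ry":0.0,"rz":0.0,"jaw":-1.0},
    {"x":0.0,"y":0.0,"z":-0.364,"rx":0.0,"ry":0.0,"rz":0.0,"jaw":-1.0}
  ]
}}

```text
time: 14.17
tcp_pos: [0.6026, 0.3411, 0.231]
ee_rot: [179.4, -0.4, 79.5]
wrist_force: [1.9, 0.2, -0.6]
gripper_width: 0.0416
grip_force: 30.0
```

Request:
{"api": "arm_command", "payload": {
  "targets": [
    {"x":-0.06,"y":0.0,"z":0.0,"rx":0.0,"ry":0.0,"rz":0.035,"jaw":-1.0},
    {"x":-0.12,"y":0.0,"z":0.0,"rx":0.0,"ry":0.0,"rz":0.07,"jaw":-1.0},
    {"x":-0.18,"y":0.0,"z":0.0,"rx":0.0,"ry":0.0,"rz":0.11,"jaw":-1.0},
    {"x":-0.24,"y":0.0,"z":0.0,"rx":0.0,"ry":0.0,"rz":0.15,"jaw":-1.0},
    {"x":-0.3,"y":-0.005,"z":0.0,"rx":0.0,"ry":0.0,"rz":0.19,"jaw":-1.0},
    {"x":-0.36,"y":-0.011,"z":0.0,"rx":0.0,"ry":0.0,"rz":0.23,"jaw":-1.0},
    {"x":-0.42,"y":-0.011,"z":0.0,"rx":0.0,"ry":0.0,"rz":0.27,"jaw":-1.0},
    {"x":-0.48,"y":-0.011,"z":0.0,"rx":0.0,"ry":0.0,"rz":0.3,"jaw":-1.0}
  ]
}}

```text
time: 14.83
tcp_pos: [0.5492, 0.1032, 0.2229]
ee_rot: [179.9, -0.1, 25.1]
wrist_force: [0.3, 0.3, -1.9]
gripper_width: 0.0418
grip_force: 30.0
```

```bash
python3 - <<'E'
from h import *
s=bot.read_state();print(s['gripper_width'],s['grip_force'],s['joint_positions'])
plan([(C(-10,100,220),down(CY))],[(C(-10,100,50),down(CY))])
E
```

```text
0.041750454504349124 29.992343187332153 [ 9.44900430e+00  2.04674977e+01  1.03063274e+02 -6.76774187e-02
  5.64012138e+01  7.43743298e+01]
0 xyz [ 0.003  -0.0024  0.0057] r [ 0.0003 -0.0003  0.114 ] rows 2.9
1 xyz [ 0.   -0.    0.34] r [0. 0. 0.] rows 4.1
```

Request:
{"api": "arm_command", "payload": {
  "targets": [
    {"x":0.003,"y":-0.002,"z":0.0,"rx":0.0,"ry":0.0,"rz":0.114,"jaw":-1.0},
    {"x":0.003,"y":-0.002,"z":0.0,"rx":0.0,"ry":0.0,"rz":0.114,"jaw":-1.0},
    {"x":0.003,"y":-0.002,"z":0.0,"rx":0.0,"ry":0.0,"rz":0.114,"jaw":-1.0},
    {"x":0.003,"y":-0.002,"z":0.0,"rx":0.0,"ry":0.0,"rz":0.114,"jaw":-1.0},
    {"x":0.003,"y":-0.002,"z":0.06,"rx":0.0,"ry":0.0,"rz":0.114,"jaw":-1.0},
    {"x":0.003,"y":-0.002,"z":0.12,"rx":0.0,"ry":0.0,"rz":0.114,"jaw":-1.0},
    {"x":0.003,"y":-0.002,"z":0.18,"rx":0.0,"ry":0.0,"rz":0.114,"jaw":-1.0},
    {"x":0.003,"y":-0.002,"z":0.24,"rx":0.0,"ry":0.0,"rz":0.114,"jaw":-1.0}
  ]
}}

```text
time: 15.5
tcp_pos: [0.5514, 0.1062, 0.1024]
ee_rot: [180.0, -0.2, 5.2]
wrist_force: [-0.0, 0.0, -1.8]
gripper_width: 0.042
grip_force: 30.0
```

Request:
{"api": "arm_command", "payload": {
  "targets": [
    {"x":0.0,"y":0.0,"z":0.04,"rx":0.0,"ry":0.0,"rz":0.0,"jaw":-1.0},
    {"x":0.0,"y":0.0,"z":0.08,"rx":0.0,"ry":0.0,"rz":0.0,"jaw":-1.0},
    {"x":0.0,"y":0.0,"z":0.1,"rx":0.0,"ry":0.0,"rz":0.0,"jaw":-1.0},
    {"x":0.0,"y":0.0,"z":0.1,"rx":0.0,"ry":0.0,"rz":0.0,"jaw":-1.0},
    {"x":0.0,"y":0.0,"z":0.1,"rx":0.0,"ry":0.0,"rz":0.0,"jaw":0.3},
    {"x":0.0,"y":0.0,"z":0.1,"rx":0.0,"ry":0.0,"rz":0.0,"jaw":0.3},
    {"x":0.0,"y":0.0,"z":0.1,"rx":0.0,"ry":0.0,"rz":0.0,"jaw":0.3},
    {"x":0.0,"y":0.0,"z":0.1,"rx":0.0,"ry":0.0,"rz":0.0,"jaw":0.3}
  ]
}}

```text
time: 16.17
tcp_pos: [0.5527, 0.1062, 0.055]
ee_rot: [180.0, -0.3, 5.0]
wrist_force: [-1.1, -0.2, -0.2]
gripper_width: 0.0571
grip_force: 0.0
```

Request:
{"api": "arm_command", "payload": {
  "targets": [
    {"x":0.0,"y":0.0,"z":-0.08,"rx":0.0,"ry":0.0,"rz":0.0,"jaw":0.3},
    {"x":0.0,"y":0.0,"z":-0.16,"rx":0.0,"ry":0.0,"rz":0.0,"jaw":0.3},
    {"x":0.0,"y":0.0,"z":-0.24,"rx":0.0,"ry":0.0,"rz":0.0,"jaw":0.3},
    {"x":0.0,"y":0.0,"z":-0.32,"rx":0.0,"ry":0.0,"rz":0.0,"jaw":0.3},
    {"x":0.0,"y":0.0,"z":-0.34,"rx":0.0,"ry":0.0,"rz":0.0,"jaw":0.3}
  ]
}}

```text
time: 16.58
tcp_pos: [0.5545, 0.1066, 0.2311]
ee_rot: [-180.0, -0.8, 5.0]
wrist_force: [1.2, -0.9, 1.3]
gripper_width: 0.0572
grip_force: 0.0
```

```bash
python3 - <<'E'
from h import *
im=bot.get_image("top");old=cv2.imread("pics/top0.png");cv2.imwrite("pics/t9.png",im);cv2.imwrite("pics/w9.png",bot.get_image("wrist"))
for n,(u,v) in dict(A=(190,196),B=(199,274),C=(455,210)).items():
    d=cv2.absdiff(im,old)[v-15:v+15,u-25:u+25].astype(int).sum(2);print(n,(d>60).mean())
D=down(77.7);g=np.array([.4001+.001,.2894,0])
plan([(C(-10,210,230),down(40))],[(g+[0,0,.16],D)],[(g+[0,0,.038],D)])
E
```

```text
A 0.8746666666666667
B 0.584
C 0.0
0 xyz [-0.0052 -0.2175 -0.0052] r [ 0.001  -0.0031 -0.1947] rows 4.9
1 xyz [-0.1184 -0.2948  0.14  ] r [-0.      0.     -0.2094] rows 5.3
2 xyz [ 0.    -0.     0.244] r [0. 0. 0.] rows 2.9
```

Request:
{"api": "arm_command", "payload": {
  "targets": [
    {"x":-0.005,"y":-0.07,"z":-0.005,"rx":0.0,"ry":-0.003,"rz":-0.035,"jaw":1.0},
    {"x":-0.005,"y":-0.14,"z":-0.005,"rx":0.0,"ry":-0.003,"rz":-0.07,"jaw":1.0},
    {"x":-0.005,"y":-0.21,"z":-0.005,"rx":0.0,"ry":-0.003,"rz":-0.105,"jaw":1.0},
    {"x":-0.005,"y":-0.217,"z":-0.005,"rx":0.0,"ry":-0.003,"rz":-0.14,"jaw":1.0},
    {"x":-0.005,"y":-0.217,"z":-0.005,"rx":0.0,"ry":-0.003,"rz":-0.175,"jaw":1.0},
    {"x":-0.005,"y":-0.217,"z":-0.005,"rx":0.0,"ry":-0.003,"rz":-0.195,"jaw":1.0},
    {"x":-0.005,"y":-0.217,"z":-0.005,"rx":0.0,"ry":-0.003,"rz":-0.195,"jaw":1.0}
  ]
}}

```text
time: 17.27
tcp_pos: [0.5383, 0.214, 0.2241]
ee_rot: [-179.9, 0.6, 40.2]
wrist_force: [0.4, 0.2, -0.3]
gripper_width: 0.0877
grip_force: 0.0
```

Request:
{"api": "arm_command", "payload": {
  "targets": [
    {"x":-0.118,"y":-0.22,"z":0.0,"rx":0.0,"ry":0.0,"rz":-0.209,"jaw":1.0},
    {"x":-0.118,"y":-0.22,"z":0.0,"rx":0.0,"ry":0.0,"rz":-0.209,"jaw":1.0},
    {"x":-0.118,"y":-0.22,"z":0.0,"rx":0.0,"ry":0.0,"rz":-0.209,"jaw":1.0},
    {"x":-0.118,"y":-0.22,"z":0.0,"rx":0.0,"ry":0.0,"rz":-0.209,"jaw":1.0},
    {"x":-0.118,"y":-0.22,"z":0.0,"rx":0.0,"ry":0.0,"rz":-0.209,"jaw":1.0},
    {"x":-0.118,"y":-0.22,"z":0.0,"rx":0.0,"ry":0.0,"rz":-0.209,"jaw":1.0},
    {"x":-0.118,"y":-0.22,"z":0.0,"rx":0.0,"ry":0.0,"rz":-0.209,"jaw":1.0}
  ]
}}

```text
time: 17.85
tcp_pos: [0.4228, 0.2599, 0.2257]
ee_rot: [-179.7, 0.4, 77.6]
wrist_force: [-0.3, -0.4, -0.5]
gripper_width: 0.0879
grip_force: 0.0
```

```bash
python3 - <<'E'
from h import *
W=cam("wrist");iw=bot.get_image("wrist");cv2.imwrite("pics/w10.png",iw);cv2.imwrite("pics/s10.png",bot.get_image("scene"))
D=down(77.7);g=np.array([.4001+.001,.2894,0])
print(bot.read_state()['tcp_pos'],bot.read_state()['ee_rot'])
import pickle;pickle.dump(W,open("w10.pkl","wb"))
print(proj(W,[[.3943,.263,.054]]))
plan([(g+[0,0,.16],D)],[(g+[0,0,.038],D)])
E
```

```text
[0.42327731 0.25985908 0.22595996] [-179.68240785    0.34993453   77.47446047]
[[291.6977461  186.51838046]]
0 xyz [ 0.0489 -0.0554  0.1319] r [-0.0018  0.0019 -0.0013] rows 1.8
1 xyz [ 0.    -0.     0.244] r [0. 0. 0.] rows 2.9
```

View pics/w10.png

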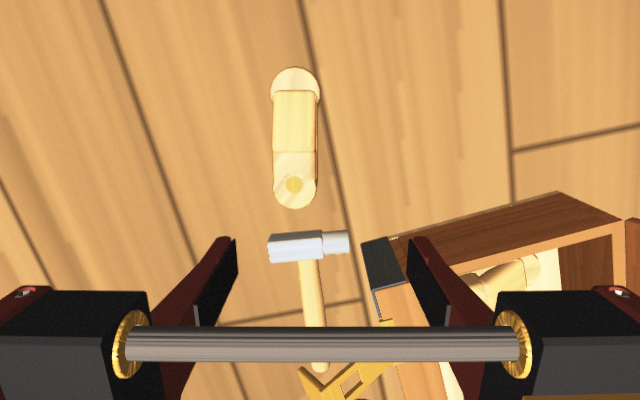

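Request:
{"api": "arm_command", "payload": {
  "targets": [
    {"x":0.049,"y":-0.053,"z":0.06,"rx":0.0,"ry":0.002,"rz":0.0,"jaw":1.0},
    {"x":0.049,"y":-0.053,"z":0.13,"rx":0.0,"ry":0.002,"rz":0.0,"jaw":1.0},
    {"x":0.049,"y":-0.053,"z":0.13,"rx":0.0,"ry":0.002,"rz":0.0,"jaw":1.0},
    {"x":0.049,"y":-0.053,"z":0.21,"rx":0.0,"ry":0.002,"rz":0.0,"jaw":1.0},
    {"x":0.049,"y":-0.053,"z":0.29,"rx":0.0,"ry":0.002,"rz":0.0,"jaw":1.0},
    {"x":0.049,"y":-0.053,"z":0.374,"rx":0.0,"ry":0.002,"rz":0.0,"jaw":1.0},
    {"x":0.049,"y":-0.053,"z":0.374,"rx":0.0,"ry":0.002,"rz":0.0,"jaw":1.0},
    {"x":0.049,"y":-0.053,"z":0.374,"rx":0.0,"ry":0.002,"rz":0.0,"jaw":-1.0}
  ]
}}

```text
time: 18.62
tcp_pos: [0.401, 0.2878, 0.0387]
ee_rot: [-179.5, 0.2, 77.6]
wrist_force: [-0.8, -0.1, -0.1]
gripper_width: 0.084
grip_force: 0.0
```

Request:
{"api": "arm_command", "payload": {
  "targets": [
    {"x":0.0,"y":0.0,"z":0.0,"rx":0.0,"ry":0.0,"rz":0.0,"jaw":-1.0},
    {"x":0.0,"y":0.0,"z":0.0,"rx":0.0,"ry":0.0,"rz":0.0,"jaw":-1.0},
    {"x":0.0,"y":0.0,"z":0.0,"rx":0.0,"ry":0.0,"rz":0.0,"jaw":-1.0},
    {"x":0.0,"y":0.0,"z":0.0,"rx":0.0,"ry":0.0,"rz":0.0,"jaw":-1.0},
    {"x":0.0,"y":0.0,"z":0.0,"rx":0.0,"ry":0.0,"rz":0.0,"jaw":-1.0},
    {"x":0.0,"y":0.0,"z":0.0,"rx":0.0,"ry":0.0,"rz":0.0,"jaw":-1.0},
    {"x":0.0,"y":0.0,"z":0.0,"rx":0.0,"ry":0.0,"rz":0.0,"jaw":-1.0},
    {"x":0.0,"y":0.0,"z":0.0,"rx":0.0,"ry":0.0,"rz":0.0,"jaw":-1.0}
  ]
}}

```text
time: 19.28
tcp_pos: [0.4024, 0.2894, 0.0408]
ee_rot: [-179.8, -0.1, 77.7]
wrist_force: [-1.9, -1.1, 11.3]
gripper_width: 0.0415
grip_force: 30.0
```

Request:
{"api": "arm_command", "payload": {
  "targets": [
    {"x":0.0,"y":0.0,"z":-0.06,"rx":0.0,"ry":0.0,"rz":0.0,"jaw":-1.0},
    {"x":0.0,"y":0.0,"z":-0.12,"rx":0.0,"ry":0.0,"rz":0.0,"jaw":-1.0},
    {"x":0.0,"y":0.0,"z":-0.18,"rx":0.0,"ry":0.0,"rz":0.0,"jaw":-1.0},
    {"x":0.0,"y":0.0,"z":-0.24,"rx":0.0,"ry":0.0,"rz":0.0,"jaw":-1.0},
    {"x":0.0,"y":0.0,"z":-0.3,"rx":0.0,"ry":0.0,"rz":0.0,"jaw":-1.0},
    {"x":0.0,"y":0.0,"z":-0.36,"rx":0.0,"ry":0.0,"rz":0.0,"jaw":-1.0},
    {"x":0.0,"y":0.0,"z":-0.4,"rx":0.0,"ry":0.0,"rz":0.0,"jaw":-1.0}
  ]
}}

```text
time: 19.87
tcp_pos: [0.403, 0.2889, 0.2424]
ee_rot: [-179.8, -0.2, 77.7]
wrist_force: [1.3, 0.1, -1.3]
gripper_width: 0.0417
grip_force: 30.0
```

```bash
python3 - <<'E'
from h import *
s=bot.read_state();print(s['tcp_pos'],s['gripper_width'],s['grip_force'])
plan([(C(-10,100,240),down(45))],[(C(-10,0,240),down(CY))],[(C(-10,0,55),down(CY))])
E
```

```text
[0.4030481  0.28888243 0.24243676] 0.04168361534885515 29.996204674243927
0 xyz [-0.2967  0.3658  0.003 ] r [-0.0012 -0.0006  0.1814] rows 5.6
1 xyz [-0.1296  0.1523  0.    ] r [ 0.     -0.      0.2244] rows 5.6
2 xyz [ 0.   -0.    0.37] r [0. 0. 0.] rows 4.4
```

Request:
{"api": "arm_command", "payload": {
  "targets": [
    {"x":-0.05,"y":0.06,"z":0.0,"rx":0.0,"ry":0.0,"rz":0.03,"jaw":-1.0},
    {"x":-0.1,"y":0.12,"z":0.0,"rx":0.0,"ry":0.0,"rz":0.06,"jaw":-1.0},
    {"x":-0.15,"y":0.18,"z":0.0,"rx":0.0,"ry":0.0,"rz":0.09,"jaw":-1.0},
    {"x":-0.2,"y":0.24,"z":0.0,"rx":0.0,"ry":0.0,"rz":0.12,"jaw":-1.0},
    {"x":-0.25,"y":0.3,"z":0.0,"rx":0.0,"ry":0.0,"rz":0.15,"jaw":-1.0},
    {"x":-0.297,"y":0.366,"z":0.003,"rx":0.0,"ry":0.0,"rz":0.181,"jaw":-1.0},
    {"x":-0.297,"y":0.366,"z":0.003,"rx":0.0,"ry":0.0,"rz":0.181,"jaw":-1.0},
    {"x":-0.297,"y":0.366,"z":0.003,"rx":0.0,"ry":0.0,"rz":0.181,"jaw":-1.0}
  ]
}}

```text
time: 20.53
tcp_pos: [0.5503, 0.1027, 0.2367]
ee_rot: [-179.7, 0.1, 44.9]
wrist_force: [-1.2, 0.3, -2.2]
gripper_width: 0.0417
grip_force: 30.0
```

Request:
{"api": "arm_command", "payload": {
  "targets": [
    {"x":-0.022,"y":0.025,"z":0.0,"rx":0.0,"ry":0.0,"rz":0.037,"jaw":-1.0},
    {"x":-0.043,"y":0.05,"z":0.0,"rx":0.0,"ry":0.0,"rz":0.075,"jaw":-1.0},
    {"x":-0.065,"y":0.075,"z":0.0,"rx":0.0,"ry":0.0,"rz":0.112,"jaw":-1.0},
    {"x":-0.087,"y":0.1,"z":0.0,"rx":0.0,"ry":0.0,"rz":0.15,"jaw":-1.0},
    {"x":-0.108,"y":0.127,"z":0.0,"rx":0.0,"ry":0.0,"rz":0.187,"jaw":-1.0},
    {"x":-0.13,"y":0.152,"z":0.0,"rx":0.0,"ry":0.0,"rz":0.224,"jaw":-1.0},
    {"x":-0.13,"y":0.152,"z":0.0,"rx":0.0,"ry":0.0,"rz":0.224,"jaw":-1.0},
    {"x":-0.13,"y":0.152,"z":0.0,"rx":0.0,"ry":0.0,"rz":0.224,"jaw":-1.0}
  ]
}}

```text
time: 21.2
tcp_pos: [0.5568, 0.0054, 0.2368]
ee_rot: [-179.8, 0.3, 4.9]
wrist_force: [-0.9, 0.5, -2.3]
gripper_width: 0.042
grip_force: 30.0
```

```bash
python3 - <<'E'
from h import *
s=bot.read_state();print(s['tcp_pos'],s['gripper_width'],s['grip_force'])
plan([(C(-10,0,55),down(CY))])
E
```

```text
[0.55681673 0.00540605 0.23681399] 0.04198679917523683 29.996362030506134
0 xyz [0.0042 0.0017 0.3636] r [-0.001   0.0016  0.0016] rows 4.4
```

Request:
{"api": "arm_command", "payload": {
  "targets": [
    {"x":0.004,"y":0.002,"z":0.07,"rx":0.0,"ry":0.0,"rz":0.0,"jaw":-1.0},
    {"x":0.004,"y":0.002,"z":0.14,"rx":0.0,"ry":0.0,"rz":0.0,"jaw":-1.0},
    {"x":0.004,"y":0.002,"z":0.21,"rx":0.0,"ry":0.0,"rz":0.0,"jaw":-1.0},
    {"x":0.004,"y":0.002,"z":0.27,"rx":0.0,"ry":0.0,"rz":0.0,"jaw":-1.0},
    {"x":0.004,"y":0.002,"z":0.32,"rx":0.0,"ry":0.0,"rz":0.0,"jaw":-1.0},
    {"x":0.004,"y":0.002,"z":0.364,"rx":0.0,"ry":0.0,"rz":0.0,"jaw":-1.0},
    {"x":0.004,"y":0.002,"z":0.364,"rx":0.0,"ry":0.0,"rz":0.0,"jaw":-1.0},
    {"x":0.004,"y":0.002,"z":0.364,"rx":0.0,"ry":0.0,"rz":0.0,"jaw":-1.0}
  ]
}}

```text
time: 21.87
tcp_pos: [0.5579, 0.0056, 0.0543]
ee_rot: [-179.8, 0.4, 4.9]
wrist_force: [0.6, 0.3, -2.5]
gripper_width: 0.0417
grip_force: 30.0
```

Request:
{"api": "arm_command", "payload": {
  "targets": [
    {"x":0.0,"y":0.0,"z":0.003,"rx":0.0,"ry":0.0,"rz":0.0,"jaw":0.3},
    {"x":0.0,"y":0.0,"z":0.003,"rx":0.0,"ry":0.0,"rz":0.0,"jaw":0.3},
    {"x":0.0,"y":0.0,"z":0.003,"rx":0.0,"ry":0.0,"rz":0.0,"jaw":0.3},
    {"x":0.0,"y":0.0,"z":0.003,"rx":0.0,"ry":0.0,"rz":0.0,"jaw":0.3},
    {"x":0.0,"y":0.0,"z":-0.08,"rx":0.0,"ry":0.0,"rz":0.0,"jaw":0.3},
    {"x":0.0,"y":0.0,"z":-0.16,"rx":0.0,"ry":0.0,"rz":0.0,"jaw":0.3},
    {"x":0.0,"y":0.0,"z":-0.24,"rx":0.0,"ry":0.0,"rz":0.0,"jaw":0.3},
    {"x":0.0,"y":0.0,"z":-0.34,"rx":0.0,"ry":0.0,"rz":0.0,"jaw":0.3}
  ]
}}

```text
time: 22.53
tcp_pos: [0.5593, 0.0039, 0.2189]
ee_rot: [-179.9, 0.2, 4.8]
wrist_force: [0.8, -0.8, 0.2]
gripper_width: 0.0572
grip_force: 0.0
```

```bash
python3 - <<'E'
from h import *
s=bot.read_state();print(s['tcp_pos'],s['gripper_width'],s['grip_force'])
im=bot.get_image("top");old=cv2.imread("pics/top0.png");u,v=455,210
d=cv2.absdiff(im,old)[v-15:v+15,u-25:u+25].astype(int).sum(2);print((d>60).mean());cv2.imwrite("pics/t11.png",im)
g=np.array([.6239,-.350,0])
plan([(C(-20,-230,230),down(56))],[(g+[-.02,.04,.2],down(106))])
E
```

```text
[0.55929488 0.00394707 0.21892677] 0.0572437883058792 0.0
0.0
0 xyz [-0.0325  0.4564 -0.0061] r [ 0.0009 -0.0028 -0.2847] rows 7.2
1 xyz [-0.0993  0.1572  0.06  ] r [ 0.      0.     -0.2778] rows 7.0
```

Request:
{"api": "arm_command", "payload": {
  "targets": [
    {"x":-0.032,"y":0.08,"z":-0.02,"rx":0.0,"ry":0.0,"rz":-0.036,"jaw":1.0},
    {"x":-0.032,"y":0.16,"z":-0.02,"rx":0.0,"ry":0.0,"rz":-0.072,"jaw":1.0},
    {"x":-0.032,"y":0.24,"z":-0.02,"rx":0.0,"ry":0.0,"rz":-0.11,"jaw":1.0},
    {"x":-0.032,"y":0.32,"z":-0.02,"rx":0.0,"ry":0.0,"rz":-0.15,"jaw":1.0},
    {"x":-0.032,"y":0.4,"z":-0.02,"rx":0.0,"ry":0.0,"rz":-0.19,"jaw":1.0},
    {"x":-0.032,"y":0.456,"z":-0.02,"rx":0.0,"ry":0.0,"rz":-0.23,"jaw":1.0},
    {"x":-0.032,"y":0.456,"z":-0.02,"rx":0.0,"ry":0.0,"rz":-0.26,"jaw":1.0},
    {"x":-0.032,"y":0.456,"z":-0.02,"rx":0.0,"ry":0.0,"rz":-0.285,"jaw":1.0}
  ]
}}

```text
time: 23.25
tcp_pos: [0.5626, -0.2269, 0.2267]
ee_rot: [-179.8, 0.0, 56.2]
wrist_force: [-0.5, 1.0, 0.3]
gripper_width: 0.0877
grip_force: 0.0
```

Request:
{"api": "arm_command", "payload": {
  "targets": [
    {"x":-0.1,"y":0.157,"z":0.06,"rx":0.0,"ry":0.0,"rz":-0.278,"jaw":1.0},
    {"x":-0.1,"y":0.157,"z":0.06,"rx":0.0,"ry":0.0,"rz":-0.278,"jaw":1.0},
    {"x":-0.1,"y":0.157,"z":0.06,"rx":0.0,"ry":0.0,"rz":-0.278,"jaw":1.0},
    {"x":-0.1,"y":0.157,"z":0.06,"rx":0.0,"ry":0.0,"rz":-0.278,"jaw":1.0},
    {"x":-0.1,"y":0.157,"z":0.06,"rx":0.0,"ry":0.0,"rz":-0.278,"jaw":1.0},
    {"x":-0.1,"y":0.157,"z":0.06,"rx":0.0,"ry":0.0,"rz":-0.278,"jaw":1.0},
    {"x":-0.1,"y":0.157,"z":0.06,"rx":0.0,"ry":0.0,"rz":-0.278,"jaw":1.0},
    {"x":-0.1,"y":0.157,"z":0.06,"rx":0.0,"ry":0.0,"rz":-0.278,"jaw":1.0}
  ]
}}

```text
time: 23.92
tcp_pos: [0.5998, -0.31, 0.1964]
ee_rot: [-179.8, -0.2, 106.3]
wrist_force: [0.4, 0.3, 0.7]
gripper_width: 0.088
grip_force: 0.0
```

```bash
python3 - <<'E'
from h import *
s=bot.read_state();print(s['tcp_pos'],s['ee_rot'],s['joint_positions'])
W=cam("wrist");iw=bot.get_image("wrist");cv2.imwrite("pics/w12.png",iw)
print(proj(W,[[.6315,-.376,.054],[.6239,-.350,.054]]))
# last mask: brass plug colour blob
hsv=cv2.cvtColor(iw,cv2.COLOR_BGR2HSV)
P=proj(W,[[.6315,-.376,.054]])[0].astype(int);x,y=P
print(iw[max(0,y),min(639,x)],hsv[max(0,y),min(639,x)])
g=np.array([.6239,-.350,0]);plan([(g+[0,0,.16],down(106))],[(g+[0,0,.038],down(106))])
E
```

```text
[ 0.59978231 -0.31002643  0.19635408] [-1.79845055e+02 -1.53614156e-01  1.06336374e+02] [-2.83443796e+01  3.16862348e+01  8.84642092e+01  3.16111615e-04
  6.00677424e+01 -4.46811198e+01]
[[334.54325029 270.9310621 ]
 [334.93674817 243.3251318 ]]
[115 230 250] [ 26 138 250]
0 xyz [-0.0905  0.0245  0.0724] r [-0.0009 -0.0008 -0.0003] rows 1.4
1 xyz [ 0.    -0.     0.244] r [0. 0. 0.] rows 2.9
```

View pics/w12.png

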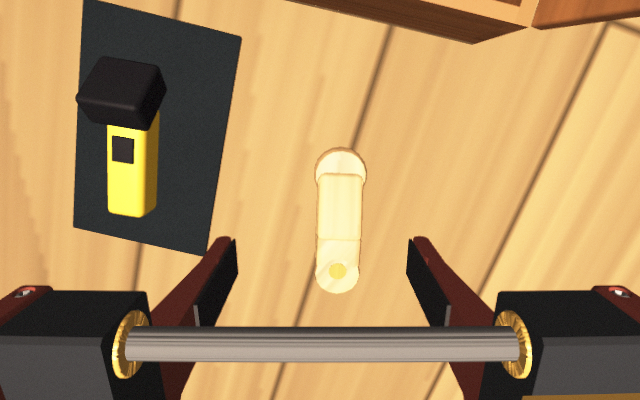

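Request:
{"api": "arm_command", "payload": {
  "targets": [
    {"x":-0.09,"y":0.028,"z":0.0,"rx":0.0,"ry":0.0,"rz":0.01,"jaw":1.0},
    {"x":-0.09,"y":0.028,"z":0.07,"rx":0.0,"ry":0.0,"rz":0.01,"jaw":1.0},
    {"x":-0.09,"y":0.028,"z":0.15,"rx":0.0,"ry":0.0,"rz":0.01,"jaw":1.0},
    {"x":-0.09,"y":0.028,"z":0.23,"rx":0.0,"ry":0.0,"rz":0.01,"jaw":1.0},
    {"x":-0.09,"y":0.028,"z":0.315,"rx":0.0,"ry":0.0,"rz":0.01,"jaw":1.0},
    {"x":-0.09,"y":0.028,"z":0.315,"rx":0.0,"ry":0.0,"rz":0.01,"jaw":1.0},
    {"x":-0.09,"y":0.028,"z":0.315,"rx":0.0,"ry":0.0,"rz":0.01,"jaw":-1.0},
    {"x":-0.09,"y":0.028,"z":0.315,"rx":0.0,"ry":0.0,"rz":0.01,"jaw":-1.0}
  ]
}}

```text
time: 24.63
tcp_pos: [0.6263, -0.3495, 0.0404]
ee_rot: [-179.9, -0.1, 104.2]
wrist_force: [-0.5, -1.0, 0.5]
gripper_width: 0.078
grip_force: 0.0
```

Request:
{"api": "arm_command", "payload": {
  "targets": [
    {"x":0.0,"y":0.0,"z":0.0,"rx":0.0,"ry":0.0,"rz":0.0,"jaw":-1.0},
    {"x":0.0,"y":0.0,"z":0.0,"rx":0.0,"ry":0.0,"rz":0.0,"jaw":-1.0},
    {"x":0.0,"y":0.0,"z":0.0,"rx":0.0,"ry":0.0,"rz":0.0,"jaw":-1.0},
    {"x":0.0,"y":0.0,"z":0.0,"rx":0.0,"ry":0.0,"rz":0.0,"jaw":-1.0},
    {"x":0.0,"y":0.0,"z":0.0,"rx":0.0,"ry":0.0,"rz":0.0,"jaw":-1.0},
    {"x":0.0,"y":0.0,"z":0.0,"rx":0.0,"ry":0.0,"rz":0.0,"jaw":-1.0},
    {"x":0.0,"y":0.0,"z":0.0,"rx":0.0,"ry":0.0,"rz":0.0,"jaw":-1.0}
  ]
}}

```text
time: 25.22
tcp_pos: [0.6256, -0.349, 0.0392]
ee_rot: [-179.9, -0.1, 104.3]
wrist_force: [-0.5, 1.3, 6.4]
gripper_width: 0.0417
grip_force: 30.0
```

Request:
{"api": "arm_command", "payload": {
  "targets": [
    {"x":0.0,"y":0.0,"z":-0.06,"rx":0.0,"ry":0.0,"rz":0.0,"jaw":-1.0},
    {"x":0.0,"y":0.0,"z":-0.12,"rx":0.0,"ry":0.0,"rz":0.0,"jaw":-1.0},
    {"x":0.0,"y":0.0,"z":-0.18,"rx":0.0,"ry":0.0,"rz":0.0,"jaw":-1.0},
    {"x":0.0,"y":0.0,"z":-0.24,"rx":0.0,"ry":0.0,"rz":0.0,"jaw":-1.0},
    {"x":0.0,"y":0.0,"z":-0.3,"rx":0.0,"ry":0.0,"rz":0.0,"jaw":-1.0},
    {"x":0.0,"y":0.0,"z":-0.36,"rx":0.0,"ry":0.0,"rz":0.0,"jaw":-1.0},
    {"x":0.0,"y":0.0,"z":-0.4,"rx":0.0,"ry":0.0,"rz":0.0,"jaw":-1.0},
    {"x":0.0,"y":0.0,"z":-0.4,"rx":0.0,"ry":0.0,"rz":0.0,"jaw":-1.0}
  ]
}}

```text
time: 25.88
tcp_pos: [0.6279, -0.3504, 0.2435]
ee_rot: [179.9, 0.1, 104.3]
wrist_force: [0.1, -1.5, -1.2]
gripper_width: 0.0417
grip_force: 30.0
```

```bash
python3 - <<'E'
from h import *
s=bot.read_state();print(s['tcp_pos'],s['gripper_width'],s['grip_force'])
plan([(C(0,-230,240),down(145))],[(C(25,-100,240),down(180+CY))],[(C(25,-100,55),down(180+CY))])
E
```

```text
[ 0.62788373 -0.35039285  0.24347564] 0.041742206279937605 29.9826979637146
0 xyz [ 0.2669 -0.0176  0.0063] r [ 0.0004  0.001  -0.2261] rows 5.7
1 xyz [0.1272 0.2322 0.    ] r [-0.    0.   -0.22] rows 5.5
2 xyz [ 0.   -0.    0.37] r [0. 0. 0.] rows 4.4
```

Request:
{"api": "arm_command", "payload": {
  "targets": [
    {"x":0.05,"y":-0.003,"z":0.0,"rx":0.0,"ry":0.0,"rz":-0.037,"jaw":-1.0},
    {"x":0.1,"y":-0.006,"z":0.0,"rx":0.0,"ry":0.0,"rz":-0.075,"jaw":-1.0},
    {"x":0.15,"y":-0.01,"z":0.0,"rx":0.0,"ry":0.0,"rz":-0.112,"jaw":-1.0},
    {"x":0.2,"y":-0.014,"z":0.0,"rx":0.0,"ry":0.0,"rz":-0.15,"jaw":-1.0},
    {"x":0.24,"y":-0.018,"z":0.0,"rx":0.0,"ry":0.0,"rz":-0.187,"jaw":-1.0},
    {"x":0.267,"y":-0.018,"z":0.006,"rx":0.0,"ry":0.0,"rz":-0.226,"jaw":-1.0},
    {"x":0.267,"y":-0.018,"z":0.006,"rx":0.0,"ry":0.0,"rz":-0.226,"jaw":-1.0},
    {"x":0.267,"y":-0.018,"z":0.006,"rx":0.0,"ry":0.0,"rz":-0.226,"jaw":-1.0}
  ]
}}

```text
time: 26.55
tcp_pos: [0.5836, -0.2216, 0.2342]
ee_rot: [-179.9, -0.4, 144.8]
wrist_force: [0.1, 0.2, -1.3]
gripper_width: 0.0418
grip_force: 30.0
```

Request:
{"api": "arm_command", "payload": {
  "targets": [
    {"x":0.021,"y":0.039,"z":0.0,"rx":0.0,"ry":0.0,"rz":-0.037,"jaw":-1.0},
    {"x":0.042,"y":0.077,"z":0.0,"rx":0.0,"ry":0.0,"rz":-0.075,"jaw":-1.0},
    {"x":0.063,"y":0.116,"z":0.0,"rx":0.0,"ry":0.0,"rz":-0.112,"jaw":-1.0},
    {"x":0.085,"y":0.155,"z":0.0,"rx":0.0,"ry":0.0,"rz":-0.15,"jaw":-1.0},
    {"x":0.106,"y":0.193,"z":0.0,"rx":0.0,"ry":0.0,"rz":-0.187,"jaw":-1.0},
    {"x":0.127,"y":0.232,"z":0.0,"rx":0.0,"ry":0.0,"rz":-0.22,"jaw":-1.0},
    {"x":0.127,"y":0.232,"z":0.0,"rx":0.0,"ry":0.0,"rz":-0.22,"jaw":-1.0},
    {"x":0.127,"y":0.232,"z":0.0,"rx":0.0,"ry":0.0,"rz":-0.22,"jaw":-1.0}
  ]
}}

```text
time: 27.22
tcp_pos: [0.5992, -0.0908, 0.2353]
ee_rot: [179.9, -0.2, -175.6]
wrist_force: [-0.1, 0.5, -1.2]
gripper_width: 0.0419
grip_force: 30.0
```

```bash
python3 - <<'E'
from h import *
s=bot.read_state();print(s['tcp_pos'],s['gripper_width'],s['grip_force'])
plan([(C(25,-100,55),down(180+CY))])
E
```

```text
[ 0.59921186 -0.09077711  0.23530055] 0.04185895904090229 29.982437789440155
0 xyz [-0.0049 -0.0028  0.3606] r [ 0.0007 -0.0014 -0.0011] rows 4.3
```

Request:
{"api": "arm_command", "payload": {
  "targets": [
    {"x":-0.003,"y":-0.003,"z":0.07,"rx":0.0,"ry":0.0,"rz":0.0,"jaw":-1.0},
    {"x":-0.003,"y":-0.003,"z":0.14,"rx":0.0,"ry":0.0,"rz":0.0,"jaw":-1.0},
    {"x":-0.003,"y":-0.003,"z":0.21,"rx":0.0,"ry":0.0,"rz":0.0,"jaw":-1.0},
    {"x":-0.003,"y":-0.003,"z":0.27,"rx":0.0,"ry":0.0,"rz":0.0,"jaw":-1.0},
    {"x":-0.003,"y":-0.003,"z":0.32,"rx":0.0,"ry":0.0,"rz":0.0,"jaw":-1.0},
    {"x":-0.003,"y":-0.003,"z":0.366,"rx":0.0,"ry":0.0,"rz":0.0,"jaw":-1.0},
    {"x":-0.003,"y":-0.003,"z":0.366,"rx":0.0,"ry":0.0,"rz":0.0,"jaw":-1.0},
    {"x":-0.003,"y":-0.003,"z":0.366,"rx":0.0,"ry":0.0,"rz":0.0,"jaw":-1.0}
  ]
}}

```text
time: 27.88
tcp_pos: [0.599, -0.0929, 0.0518]
ee_rot: [179.8, -0.4, -175.6]
wrist_force: [0.8, 0.0, -1.0]
gripper_width: 0.0417
grip_force: 30.0
```

Request:
{"api": "arm_command", "payload": {
  "targets": [
    {"x":0.0,"y":0.0,"z":0.0,"rx":0.0,"ry":0.0,"rz":0.0,"jaw":0.3},
    {"x":0.0,"y":0.0,"z":0.0,"rx":0.0,"ry":0.0,"rz":0.0,"jaw":0.3},
    {"x":0.0,"y":0.0,"z":0.0,"rx":0.0,"ry":0.0,"rz":0.0,"jaw":0.3},
    {"x":0.0,"y":0.0,"z":0.0,"rx":0.0,"ry":0.0,"rz":0.0,"jaw":0.3},
    {"x":0.0,"y":0.0,"z":-0.08,"rx":0.0,"ry":0.0,"rz":0.0,"jaw":0.3},
    {"x":0.0,"y":0.0,"z":-0.16,"rx":0.0,"ry":0.0,"rz":0.0,"jaw":0.3},
    {"x":0.0,"y":0.0,"z":-0.24,"rx":0.0,"ry":0.0,"rz":0.0,"jaw":0.3},
    {"x":0.0,"y":0.0,"z":-0.34,"rx":0.0,"ry":0.0,"rz":0.0,"jaw":0.3}
  ]
}}

```text
time: 28.55
tcp_pos: [0.5999, -0.0918, 0.2167]
ee_rot: [179.9, -0.2, -175.4]
wrist_force: [0.0, -0.3, 0.5]
gripper_width: 0.0572
grip_force: 0.0
```

Request:
{"api": "arm_command", "payload": {
  "targets": [
    {"x":0.08,"y":0.0,"z":-0.08,"rx":0.0,"ry":0.0,"rz":0.0,"jaw":-1.0},
    {"x":0.16,"y":0.0,"z":-0.16,"rx":0.0,"ry":0.0,"rz":0.0,"jaw":-1.0},
    {"x":0.2,"y":0.0,"z":-0.24,"rx":0.0,"ry":0.0,"rz":0.0,"jaw":-1.0},
    {"x":0.2,"y":0.0,"z":-0.3,"rx":0.0,"ry":0.0,"rz":0.0,"jaw":-1.0},
    {"x":0.2,"y":0.0,"z":-0.3,"rx":0.0,"ry":0.0,"rz":0.0,"jaw":-1.0}
  ]
}}

```text
time: 28.97
tcp_pos: [0.5006, -0.1005, 0.3708]
ee_rot: [180.0, 0.2, -175.5]
wrist_force: [1.0, 0.4, 0.4]
gripper_width: 0.0269
grip_force: 0.0
```

```bash
python3 - <<'E'
from h import *
s=bot.read_state();print(s['tcp_pos'],s['ee_rot'],s['gripper_width'],s['grip_force'],s['joint_positions'])
cv2.imwrite("pics/s13.png",np.hstack([cv2.resize(bot.get_image("scene")[90:350,180:490],(400,335)),bot.get_image("wrist")[:335,120:520]]))
E
```

```text
[ 0.50057792 -0.10053754  0.3707961 ] [ 1.79988984e+02  1.65755994e-01 -1.75451081e+02] 0.02692808840626803 0.0 [-1.27251971e+01  6.99712519e+00  1.00000617e+02  6.25204866e-02
  7.28472595e+01 -1.07292489e+02]
```

View pics/s13.png

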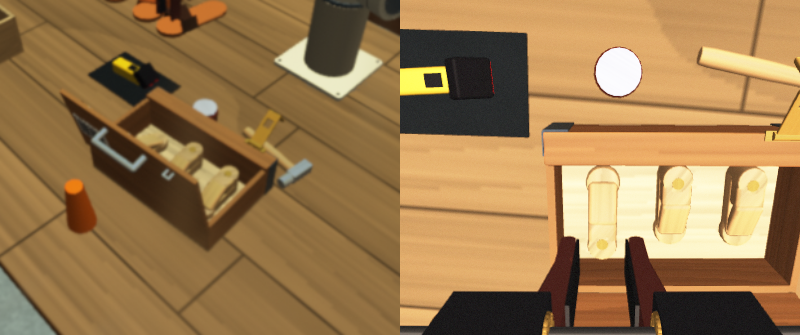

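```bash
python3 - <<'E'
from h import *
D=down(180+CY)
def w(a,s=160):
    c,n=np.cos(a),np.sin(a);return (C(110-s*c+(10+10*n)*n,-100,90+s*n+(10+10*n)*c+25),D)
plan([(C(205,-100,345),D)],[(C(205,-100,266),D),(w(1.8)[0],D)],[w(a) for a in(1.7,1.57,1.44,1.31,1.18,1.05,.92,.79)],[w(a) for a in (.68,.57,.46,.35,.25,.16,.08,0)],[(C(-50,-100,123),D),(C(-50,-100,180),D)])
E
```

```text
0 xyz [-0.5587  0.0025  0.0523] r [-0.0001  0.0015 -0.0003] rows 6.7
1 xyz [ 0.    -0.     0.158] r [0. 0. 0.] rows 1.9
1 xyz [ 0.0789 -0.      0.1573] r [0. 0. 0.] rows 0.9
2 xyz [ 0.0304 -0.     -0.0095] r [0. 0. 0.] rows 0.4
2 xyz [ 0.0714 -0.     -0.0174] r [0. 0. 0.] rows 0.5
2 xyz [ 0.1134 -0.     -0.0198] r [0. 0. 0.] rows 0.5
2 xyz [ 0.1557 -0.     -0.0167] r [0. 0. 0.] rows 0.5
2 xyz [ 0.1975 -0.     -0.0079] r [0. 0. 0.] rows 0.5
2 xyz [ 0.238  -0.      0.0065] r [0. 0. 0.] rows 0.5
2 xyz [ 0.2764 -0.      0.0263] r [0. 0. 0.] rows 0.5
2 xyz [ 0.3121 -0.      0.0513] r [0. 0. 0.] rows 0.5
3 xyz [ 0.0274 -0.      0.0248] r [0. 0. 0.] rows 0.4
3 xyz [ 0.0519 -0.      0.0528] r [0. 0. 0.] rows 0.4
3 xyz [ 0.073  -0.      0.0834] r [0. 0. 0.] rows 0.4
3 xyz [ 0.0905 -0.      0.1164] r [0. 0. 0.] rows 0.4
3 xyz [ 0.1029 -0.      0.148 ] r [0. 0. 0.] rows 0.4
3 xyz [ 0.1113 -0.      0.1775] r [0. 0. 0.] rows 0.4
3 xyz [ 0.1163 -0.      0.2043] r [0. 0. 0.] rows 0.3
3 xyz [ 0.1191 -0.      0.2314] r [0. 0. 0.] rows 0.3
4 xyz [ 0.    -0.     0.004] r [0. 0. 0.] rows 0.0
4 xyz [ 0.    0.   -0.11] r [0. 0. 0.] rows 1.4
```

Request:
{"api": "arm_command", "payload": {
  "targets": [
    {"x":-0.559,"y":0.002,"z":0.0,"rx":0.0,"ry":0.0,"rz":0.0,"jaw":-1.0},
    {"x":-0.559,"y":0.002,"z":0.0,"rx":0.0,"ry":0.0,"rz":0.0,"jaw":-1.0},
    {"x":-0.559,"y":0.002,"z":0.0,"rx":0.0,"ry":0.0,"rz":0.0,"jaw":-1.0},
    {"x":-0.559,"y":0.002,"z":0.0,"rx":0.0,"ry":0.0,"rz":0.0,"jaw":-1.0},
    {"x":-0.559,"y":0.002,"z":0.0,"rx":0.0,"ry":0.0,"rz":0.0,"jaw":-1.0},
    {"x":-0.559,"y":0.002,"z":0.0,"rx":0.0,"ry":0.0,"rz":0.0,"jaw":-1.0},
    {"x":-0.559,"y":0.002,"z":0.0,"rx":0.0,"ry":0.0,"rz":0.0,"jaw":-1.0},
    {"x":-0.559,"y":0.002,"z":0.05,"rx":0.0,"ry":0.0,"rz":0.0,"jaw":-1.0}
  ]
}}

```text
time: 29.73
tcp_pos: [0.786, -0.0759, 0.3409]
ee_rot: [179.9, 0.3, -175.4]
wrist_force: [-1.3, 0.6, 0.7]
gripper_width: 0.0005
grip_force: 0.0
```

Request:
{"api": "arm_command", "payload": {
  "targets": [
    {"x":0.0,"y":0.0,"z":0.08,"rx":0.0,"ry":0.0,"rz":0.0,"jaw":-1.0},
    {"x":0.0,"y":0.0,"z":0.158,"rx":0.0,"ry":0.0,"rz":0.0,"jaw":-1.0},
    {"x":0.0,"y":0.0,"z":0.158,"rx":0.0,"ry":0.0,"rz":0.0,"jaw":-1.0},
    {"x":0.03,"y":0.0,"z":0.158,"rx":0.0,"ry":0.0,"rz":0.0,"jaw":-1.0},
    {"x":0.06,"y":0.0,"z":0.158,"rx":0.0,"ry":0.0,"rz":0.0,"jaw":-1.0},
    {"x":0.079,"y":0.0,"z":0.157,"rx":0.0,"ry":0.0,"rz":0.0,"jaw":-1.0},
    {"x":0.079,"y":0.0,"z":0.157,"rx":0.0,"ry":0.0,"rz":0.0,"jaw":-1.0}
  ]
}}

```text
time: 30.32
tcp_pos: [0.7394, -0.0799, 0.2622]
ee_rot: [179.9, -0.2, -175.4]
wrist_force: [-0.4, 0.2, -0.1]
gripper_width: 0.0004
grip_force: 0.0
```

```bash
python3 - <<'E'
from h import *
s=bot.read_state();print(s['tcp_pos'],s['wrist_force'],s['joint_positions'])
D=down(180+CY)
def w(a,s=160):
    c,n=np.cos(a),np.sin(a);return (C(110-s*c+(10+10*n)*n,-100,90+s*n+(10+10*n)*c+25),D)
plan([w(1.8)])
E
```

```text
[ 0.73935092 -0.07994793  0.26219831] [-0.40528617  0.18248951 -0.09911617] [-7.12521595e+00  3.37391606e+01  7.56150400e+01  1.01688413e-01
  7.08488079e+01 -1.01721307e+02]
0 xyz [-0.0033 -0.0012 -0.0083] r [ 0.0008 -0.001  -0.0002] rows 0.1
```

Request:
{"api": "arm_command", "payload": {
  "targets": [
    {"x":0.028,"y":0.0,"z":-0.014,"rx":0.0,"ry":0.0,"rz":0.0,"jaw":-1.0},
    {"x":0.068,"y":0.0,"z":-0.022,"rx":0.0,"ry":0.0,"rz":0.0,"jaw":-1.0},
    {"x":0.11,"y":0.0,"z":-0.025,"rx":0.0,"ry":0.0,"rz":0.0,"jaw":-1.0},
    {"x":0.153,"y":0.0,"z":-0.022,"rx":0.0,"ry":0.0,"rz":0.0,"jaw":-1.0},
    {"x":0.195,"y":0.0,"z":-0.013,"rx":0.0,"ry":0.0,"rz":0.0,"jaw":-1.0},
    {"x":0.235,"y":0.0,"z":0.0,"rx":0.0,"ry":0.0,"rz":0.0,"jaw":-1.0},
    {"x":0.274,"y":0.0,"z":0.02,"rx":0.0,"ry":0.0,"rz":0.0,"jaw":-1.0},
    {"x":0.309,"y":0.0,"z":0.044,"rx":0.0,"ry":0.0,"rz":0.0,"jaw":-1.0}
  ]
}}

```text
time: 30.98
tcp_pos: [0.5869, -0.0923, 0.2409]
ee_rot: [179.9, 0.0, -175.4]
wrist_force: [2.2, 0.0, -0.5]
gripper_width: 0.0006
grip_force: 0.9
```

```bash
python3 - <<'E'
from h import *
s=bot.read_state();print(s['tcp_pos'],s['wrist_force'])
D=down(180+CY)
def w(a,s=160):
    c,n=np.cos(a),np.sin(a);return (C(110-s*c+(10+10*n)*n,-100,90+s*n+(10+10*n)*c+25),D)
plan([w(a) for a in (.68,.57,.46,.35,.25,.16,.08,0)])
E
```

```text
[ 0.58694627 -0.09234513  0.24092766] [ 2.15684172  0.02941043 -0.54066223]
0 xyz [ 0.0304 -0.001   0.0253] r [ 0.0005  0.0002 -0.0002] rows 0.5
0 xyz [ 0.0548 -0.001   0.0532] r [ 0.0005  0.0002 -0.0002] rows 0.4
0 xyz [ 0.076  -0.0011  0.0839] r [ 0.0005  0.0002 -0.0002] rows 0.4
0 xyz [ 0.0935 -0.0011  0.1168] r [ 0.0005  0.0002 -0.0002] rows 0.4
0 xyz [ 0.106  -0.0012  0.1484] r [ 0.0005  0.0002 -0.0002] rows 0.4
0 xyz [ 0.1143 -0.0012  0.1779] r [ 0.0005  0.0002 -0.0002] rows 0.4
0 xyz [ 0.1194 -0.0013  0.2047] r [ 0.0005  0.0002 -0.0002] rows 0.3
0 xyz [ 0.1222 -0.0013  0.2318] r [ 0.0005  0.0002 -0.0002] rows 0.3
```

Request:
{"api": "arm_command", "payload": {
  "targets": [
    {"x":0.03,"y":0.0,"z":0.025,"rx":0.0,"ry":0.0,"rz":0.0,"jaw":-1.0},
    {"x":0.055,"y":0.0,"z":0.053,"rx":0.0,"ry":0.0,"rz":0.0,"jaw":-1.0},
    {"x":0.076,"y":0.0,"z":0.084,"rx":0.0,"ry":0.0,"rz":0.0,"jaw":-1.0},
    {"x":0.093,"y":0.0,"z":0.117,"rx":0.0,"ry":0.0,"rz":0.0,"jaw":-1.0},
    {"x":0.106,"y":0.0,"z":0.148,"rx":0.0,"ry":0.0,"rz":0.0,"jaw":-1.0},
    {"x":0.114,"y":0.0,"z":0.178,"rx":0.0,"ry":0.0,"rz":0.0,"jaw":-1.0},
    {"x":0.119,"y":0.0,"z":0.205,"rx":0.0,"ry":0.0,"rz":0.0,"jaw":-1.0},
    {"x":0.122,"y":0.0,"z":0.232,"rx":0.0,"ry":0.0,"rz":0.0,"jaw":-1.0}
  ]
}}

```text
time: 31.65
tcp_pos: [0.5261, -0.0971, 0.1242]
ee_rot: [179.9, -0.1, -175.4]
wrist_force: [-10.5, 4.1, 134.7]
gripper_width: 0.0003
grip_force: 74.5
```

Request:
{"api": "arm_command", "payload": {
  "targets": [
    {"x":0.0,"y":0.0,"z":0.002,"rx":0.0,"ry":0.0,"rz":0.0,"jaw":-1.0},
    {"x":0.0,"y":0.0,"z":0.002,"rx":0.0,"ry":0.0,"rz":0.0,"jaw":-1.0},
    {"x":0.0,"y":0.0,"z":0.002,"rx":0.0,"ry":0.0,"rz":0.0,"jaw":-1.0},
    {"x":0.0,"y":0.0,"z":0.002,"rx":0.0,"ry":0.0,"rz":0.0,"jaw":-1.0}
  ]
}}

```text
time: 31.98
tcp_pos: [0.5262, -0.0971, 0.1251]
ee_rot: [179.9, -0.1, -175.4]
wrist_force: [-6.6, 0.7, 20.2]
gripper_width: 0.0005
grip_force: 10.1
```

```bash
python3 - <<'E'
from h import *
s=bot.read_state();print(s['tcp_pos'],s['wrist_force'])
E
```

```text
[ 0.52615504 -0.09706534  0.12511614] [-6.60150707  0.74754699 20.18227475]
```

```bash
python3 - <<'E'
from h import *
s=bot.read_state();print(s['time'],s['wrist_force'])
D=down(180+CY)
def hp(a):
    c,n=np.cos(a),np.sin(a);x,z=76.5,27;return C(-107+x*c-z*n,115,104+x*n+z*c)
g=hp(2.5)+[0,0,.007];print(g)
plan([(C(-50,-100,260),D),(g+[0,0,.125],D)],[(g,D)])
E
```

```text
31.9833 [-6.60150707  0.74754699 20.18227475]
[0.37492501 0.10583718 0.13515224]
0 xyz [ 0.0006 -0.0008 -0.2698] r [ 0.0006 -0.0006 -0.0001] rows 3.2
0 xyz [ 0.2696  0.4291 -0.2688] r [ 0.0006 -0.0006 -0.0001] rows 6.1
1 xyz [ 0.   -0.    0.25] r [0. 0. 0.] rows 3.0
```

Request:
{"api": "arm_command", "payload": {
  "targets": [
    {"x":0.0,"y":0.0,"z":-0.08,"rx":0.0,"ry":0.0,"rz":0.0,"jaw":-1.0},
    {"x":0.0,"y":0.0,"z":-0.16,"rx":0.0,"ry":0.0,"rz":0.0,"jaw":-1.0},
    {"x":0.0,"y":0.0,"z":-0.24,"rx":0.0,"ry":0.0,"rz":0.0,"jaw":0.4},
    {"x":0.03,"y":0.07,"z":-0.27,"rx":0.0,"ry":0.0,"rz":0.0,"jaw":0.4},
    {"x":0.07,"y":0.14,"z":-0.27,"rx":0.0,"ry":0.0,"rz":0.0,"jaw":0.4},
    {"x":0.12,"y":0.21,"z":-0.27,"rx":0.0,"ry":0.0,"rz":0.0,"jaw":0.4},
    {"x":0.16,"y":0.28,"z":-0.27,"rx":0.0,"ry":0.0,"rz":0.0,"jaw":0.4},
    {"x":0.2,"y":0.35,"z":-0.27,"rx":0.0,"ry":0.0,"rz":0.0,"jaw":0.4}
  ]
}}

```text
time: 32.65
tcp_pos: [0.4111, 0.0706, 0.2595]
ee_rot: [179.8, -0.1, -175.5]
wrist_force: [0.3, 0.4, 0.6]
gripper_width: 0.0369
grip_force: 0.0
```

Request:
{"api": "arm_command", "payload": {
  "targets": [
    {"x":0.035,"y":0.04,"z":0.0,"rx":0.0,"ry":0.0,"rz":0.0,"jaw":0.4},
    {"x":0.07,"y":0.079,"z":0.0,"rx":0.0,"ry":0.0,"rz":0.0,"jaw":0.4},
    {"x":0.07,"y":0.079,"z":0.0,"rx":0.0,"ry":0.0,"rz":0.0,"jaw":0.4},
    {"x":0.07,"y":0.079,"z":0.0,"rx":0.0,"ry":0.0,"rz":0.0,"jaw":0.4}
  ]
}}

```text
time: 32.98
tcp_pos: [0.3739, 0.1069, 0.2595]
ee_rot: [179.8, -0.1, -175.3]
wrist_force: [0.4, -0.2, 1.5]
gripper_width: 0.0604
grip_force: 0.0
```

```bash
python3 - <<'E'
from h import *
s=bot.read_state();print(s['tcp_pos'],s['gripper_width'],s['wrist_force'])
D=down(180+CY)
def hp(a):
    c,n=np.cos(a),np.sin(a);x,z=76.5,27;return C(-107+x*c-z*n,115,104+x*n+z*c)
g=hp(2.5)+[0,0,.007]
plan([(g,D)])
c=cam("scene");im=bot.get_image("scene")
for a in(2.5,2.3):
    cs,sn=np.cos(a),np.sin(a);P=[C(-107+x*cs-z*sn,115+y,104+x*sn+z*cs) for x,z,y in((35,2,-11),(35,2,11),(70,2,0),(77,30,0))]
    print(a,[im[int(round(v)),int(round(u))].tolist() for u,v in proj(c,P)])
E
```

```text
[0.37388016 0.1068814  0.25951472] 0.06044668561208978 [ 0.43927097 -0.19490515  1.48792661]
0 xyz [-0.0024 -0.0029  0.2487] r [ 0.0008 -0.0006  0.0007] rows 3.0
2.5 [[42, 126, 169], [42, 127, 169], [41, 129, 173], [42, 129, 170]]
2.3 [[41, 124, 166], [42, 129, 171], [42, 129, 173], [47, 93, 121]]
```

Request:
{"api": "arm_command", "payload": {
  "targets": [
    {"x":-0.002,"y":-0.003,"z":0.06,"rx":0.0,"ry":0.0,"rz":0.0,"jaw":0.4},
    {"x":-0.002,"y":-0.003,"z":0.12,"rx":0.0,"ry":0.0,"rz":0.0,"jaw":0.4},
    {"x":-0.002,"y":-0.003,"z":0.18,"rx":0.0,"ry":0.0,"rz":0.0,"jaw":0.4},
    {"x":-0.002,"y":-0.003,"z":0.22,"rx":0.0,"ry":0.0,"rz":0.0,"jaw":0.4},
    {"x":-0.002,"y":-0.003,"z":0.248,"rx":0.0,"ry":0.0,"rz":0.0,"jaw":0.4},
    {"x":-0.002,"y":-0.003,"z":0.248,"rx":0.0,"ry":0.0,"rz":0.0,"jaw":0.4},
    {"x":-0.002,"y":-0.003,"z":0.248,"rx":0.0,"ry":0.0,"rz":0.0,"jaw":-1.0},
    {"x":-0.002,"y":-0.003,"z":0.248,"rx":0.0,"ry":0.0,"rz":0.0,"jaw":-1.0}
  ],
  "newtons": 10
}}

```text
time: 33.7
tcp_pos: [0.3754, 0.1046, 0.1351]
ee_rot: [179.8, -0.1, -175.5]
wrist_force: [0.6, -0.5, -0.3]
gripper_width: 0.0517
grip_force: 0.0
```

Request:
{"api": "arm_command", "payload": {
  "targets": [
    {"x":0.0,"y":0.0,"z":0.0,"rx":0.0,"ry":0.0,"rz":0.0,"jaw":-1.0},
    {"x":0.0,"y":0.0,"z":0.0,"rx":0.0,"ry":0.0,"rz":0.0,"jaw":-1.0},
    {"x":0.0,"y":0.0,"z":0.0,"rx":0.0,"ry":0.0,"rz":0.0,"jaw":-1.0},
    {"x":0.0,"y":0.0,"z":0.0,"rx":0.0,"ry":0.0,"rz":0.0,"jaw":-1.0},
    {"x":0.0,"y":0.0,"z":0.0,"rx":0.0,"ry":0.0,"rz":0.0,"jaw":-1.0}
  ]
}}

```text
time: 34.12
tcp_pos: [0.3746, 0.1055, 0.1351]
ee_rot: [179.8, -0.1, -175.5]
wrist_force: [-2.5, 5.0, 3.6]
gripper_width: 0.0299
grip_force: 10.0
```

```bash
python3 - <<'E'
from h import *
s=bot.read_state();print(s['tcp_pos'],s['gripper_width'],s['wrist_force'])
D=down(180+CY);p0,_=cur()
def hp(a):
    c,n=np.cos(a),np.sin(a);x,z=76.5,27;return C(-107+x*c-z*n,115,104+x*n+z*c)
w=lambda a:(p0+hp(a)-hp(2.5),D)
plan([w(a) for a in(2.35,2.2,2.05,1.9,1.75,1.6,1.45,1.3)],[w(a) for a in(1.15,1.,.85,.7,.55,.4,.27,.15)])
E
```

```text
[0.37461363 0.10550827 0.13511445] 0.029861977189813257 [-2.45859728  4.97829504  3.59963672]
0 xyz [-0.0089  0.0001 -0.0226] r [ 0.0012 -0.0007 -0.0003] rows 0.3
0 xyz [-0.0211  0.0002 -0.0437] r [ 0.0012 -0.0007 -0.0003] rows 0.3
0 xyz [-0.0363  0.0003 -0.0626] r [ 0.0012 -0.0007 -0.0003] rows 0.3
0 xyz [-0.0542  0.0004 -0.0791] r [ 0.0012 -0.0007 -0.0003] rows 0.3
0 xyz [-0.0743  0.0004 -0.0928] r [ 0.0012 -0.0007 -0.0003] rows 0.3
0 xyz [-0.0962  0.0005 -0.1033] r [ 0.0012 -0.0007 -0.0003] rows 0.3
0 xyz [-0.1195  0.0005 -0.1103] r [ 0.0012 -0.0007 -0.0003] rows 0.3
0 xyz [-0.1435  0.0006 -0.1139] r [ 0.0012 -0.0007 -0.0003] rows 0.3
1 xyz [-0.0243  0.      0.0002] r [0. 0. 0.] rows 0.3
1 xyz [-0.0483  0.      0.0039] r [0. 0. 0.] rows 0.3
1 xyz [-0.0715  0.      0.0113] r [0. 0. 0.] rows 0.3
1 xyz [-0.0933 -0.      0.022 ] r [0. 0. 0.] rows 0.3
1 xyz [-0.1133 -0.      0.0359] r [0. 0. 0.] rows 0.3
1 xyz [-0.131   0.      0.0526] r [0. 0. 0.] rows 0.3
1 xyz [-0.1442  0.      0.069 ] r [0. 0. 0.] rows 0.3
1 xyz [-0.1543  0.      0.0856] r [0. 0. 0.] rows 0.2
```

Request:
{"api": "arm_command", "payload": {
  "targets": [
    {"x":-0.009,"y":0.0,"z":-0.023,"rx":0.0,"ry":0.0,"rz":0.0,"jaw":-1.0},
    {"x":-0.021,"y":0.0,"z":-0.044,"rx":0.0,"ry":0.0,"rz":0.0,"jaw":-1.0},
    {"x":-0.036,"y":0.0,"z":-0.063,"rx":0.0,"ry":0.0,"rz":0.0,"jaw":-1.0},
    {"x":-0.054,"y":0.0,"z":-0.079,"rx":0.0,"ry":0.0,"rz":0.0,"jaw":-1.0},
    {"x":-0.074,"y":0.0,"z":-0.093,"rx":0.0,"ry":0.0,"rz":0.0,"jaw":-1.0},
    {"x":-0.096,"y":0.0,"z":-0.103,"rx":0.0,"ry":0.0,"rz":0.0,"jaw":-1.0},
    {"x":-0.119,"y":0.0,"z":-0.11,"rx":0.0,"ry":0.0,"rz":0.0,"jaw":-1.0},
    {"x":-0.143,"y":0.0,"z":-0.114,"rx":0.0,"ry":0.0,"rz":0.0,"jaw":-1.0}
  ]
}}

```text
time: 34.78
tcp_pos: [0.446, 0.111, 0.1922]
ee_rot: [179.8, -0.2, -175.4]
wrist_force: [-1.8, 3.6, -0.9]
gripper_width: 0.0295
grip_force: 10.0
```

Request:
{"api": "arm_command", "payload": {
  "targets": [
    {"x":-0.024,"y":0.0,"z":0.0,"rx":0.0,"ry":0.0,"rz":0.0,"jaw":-1.0},
    {"x":-0.048,"y":0.0,"z":0.004,"rx":0.0,"ry":0.0,"rz":0.0,"jaw":-1.0},
    {"x":-0.072,"y":0.0,"z":0.011,"rx":0.0,"ry":0.0,"rz":0.0,"jaw":-1.0},
    {"x":-0.093,"y":0.0,"z":0.022,"rx":0.0,"ry":0.0,"rz":0.0,"jaw":-1.0},
    {"x":-0.113,"y":0.0,"z":0.036,"rx":0.0,"ry":0.0,"rz":0.0,"jaw":-1.0},
    {"x":-0.131,"y":0.0,"z":0.053,"rx":0.0,"ry":0.0,"rz":0.0,"jaw":-1.0},
    {"x":-0.144,"y":0.0,"z":0.069,"rx":0.0,"ry":0.0,"rz":0.0,"jaw":-1.0},
    {"x":-0.154,"y":0.0,"z":0.086,"rx":0.0,"ry":0.0,"rz":0.0,"jaw":-1.0}
  ]
}}

```text
time: 35.45
tcp_pos: [0.5228, 0.1169, 0.1464]
ee_rot: [179.8, -0.3, -175.4]
wrist_force: [-0.7, 5.3, 0.4]
gripper_width: 0.0297
grip_force: 10.0
```

Request:
{"api": "arm_command", "payload": {
  "targets": [
    {"x":-0.005,"y":0.0,"z":0.01,"rx":0.0,"ry":0.0,"rz":0.0,"jaw":-1.0},
    {"x":-0.005,"y":0.0,"z":0.01,"rx":0.0,"ry":0.0,"rz":0.0,"jaw":-1.0},
    {"x":-0.005,"y":0.0,"z":0.01,"rx":0.0,"ry":0.0,"rz":0.0,"jaw":0.4},
    {"x":-0.005,"y":0.0,"z":0.01,"rx":0.0,"ry":0.0,"rz":0.0,"jaw":0.4},
    {"x":-0.005,"y":0.0,"z":0.01,"rx":0.0,"ry":0.0,"rz":0.0,"jaw":0.4},
    {"x":-0.005,"y":0.0,"z":-0.07,"rx":0.0,"ry":0.0,"rz":0.0,"jaw":0.4},
    {"x":-0.005,"y":0.0,"z":-0.15,"rx":0.0,"ry":0.0,"rz":0.0,"jaw":0.4},
    {"x":-0.005,"y":0.0,"z":-0.22,"rx":0.0,"ry":0.0,"rz":0.0,"jaw":0.4}
  ]
}}

```text
time: 36.12
tcp_pos: [0.5248, 0.1161, 0.2591]
ee_rot: [179.9, -0.3, -175.4]
wrist_force: [1.9, -0.1, 0.3]
gripper_width: 0.0608
grip_force: 0.0
```

```bash
python3 - <<'E'
from h import *
s=bot.read_state();print(s['tcp_pos'],s['gripper_width'],s['wrist_force'])
c=cam("scene");im=bot.get_image("scene");cv2.imwrite("pics/s14.png",im);old=cv2.imread("pics/scene0.png")
for a in(0,.2,.4,1.57,2.5):
    cs,sn=np.cos(a),np.sin(a);P=[C(-107+x*cs-z*sn,115+y,104+x*sn+z*cs) for x,z,y in((35,2,-11),(35,2,11),(70,2,0),(77,30,0))]
    print(a,[im[int(round(v)),int(round(u))].tolist() for u,v in proj(c,P)])
u,v=proj(c,C(-60,115,104))[0].astype(int)
d=cv2.absdiff(im,old)[v-20:v+20,u-25:u+25].astype(int).sum(2);print("diff",(d>60).mean())
u,v=proj(c,[.597,-.102,.1])[0].astype(int)
d=cv2.absdiff(im,old)[v-15:v+15,u-15:u+15].astype(int).sum(2);print("diff label",(d>60).mean())
E
```

```text
[0.52482162 0.11613606 0.25912876] 0.060849829708966005 [ 1.87871911 -0.06664055  0.34925435]
0 [[53, 141, 171], [54, 144, 173], [16, 42, 58], [35, 101, 131]]
0.2 [[53, 121, 162], [54, 144, 173], [40, 106, 136], [56, 112, 163]]
0.4 [[53, 112, 159], [53, 144, 172], [56, 124, 162], [56, 113, 163]]
1.57 [[41, 71, 94], [57, 101, 132], [29, 49, 72], [20, 32, 50]]
2.5 [[56, 100, 131], [56, 100, 131], [58, 103, 135], [55, 97, 127]]
diff 0.002
diff label 0.0011111111111111111
```

```bash
python3 - <<'E'
from h import *
plan([(np.array([.45,-.12,.26]),down(138))],[(np.array([.425,-.37,.23]),down(95.3))])
E
```

```text
0 xyz [ 0.1941 -0.4598  0.0098] r [0.0017 0.0014 0.2587] rows 6.5
1 xyz [-0.2974 -0.405   0.06  ] r [ 0.     -0.      0.2372] rows 6.1
```

Request:
{"api": "arm_command", "payload": {
  "targets": [
    {"x":0.03,"y":-0.07,"z":0.0,"rx":0.0,"ry":0.0,"rz":0.035,"jaw":0.6},
    {"x":0.06,"y":-0.14,"z":0.0,"rx":0.0,"ry":0.0,"rz":0.07,"jaw":0.6},
    {"x":0.09,"y":-0.21,"z":0.0,"rx":0.0,"ry":0.0,"rz":0.105,"jaw":0.6},
    {"x":0.12,"y":-0.28,"z":0.0,"rx":0.0,"ry":0.0,"rz":0.14,"jaw":0.6},
    {"x":0.15,"y":-0.35,"z":0.0,"rx":0.0,"ry":0.0,"rz":0.175,"jaw":0.6},
    {"x":0.18,"y":-0.42,"z":0.0,"rx":0.0,"ry":0.0,"rz":0.21,"jaw":0.6},
    {"x":0.194,"y":-0.46,"z":0.0,"rx":0.0,"ry":0.0,"rz":0.245,"jaw":0.6},
    {"x":0.194,"y":-0.46,"z":0.0,"rx":0.0,"ry":0.0,"rz":0.259,"jaw":0.6}
  ]
}}

```text
time: 36.83
tcp_pos: [0.4453, -0.1238, 0.2575]
ee_rot: [-179.9, -0.2, 137.4]
wrist_force: [0.3, -0.1, -0.9]
gripper_width: 0.0705
grip_force: 0.0
```

Request:
{"api": "arm_command", "payload": {
  "targets": [
    {"x":-0.047,"y":-0.064,"z":0.0,"rx":0.0,"ry":0.0,"rz":0.037,"jaw":0.6},
    {"x":-0.094,"y":-0.128,"z":0.0,"rx":0.0,"ry":0.0,"rz":0.075,"jaw":0.6},
    {"x":-0.14,"y":-0.192,"z":0.02,"rx":0.0,"ry":0.0,"rz":0.112,"jaw":0.6},
    {"x":-0.187,"y":-0.256,"z":0.04,"rx":0.0,"ry":0.0,"rz":0.15,"jaw":0.6},
    {"x":-0.235,"y":-0.32,"z":0.05,"rx":0.0,"ry":0.0,"rz":0.187,"jaw":0.6},
    {"x":-0.28,"y":-0.38,"z":0.06,"rx":0.0,"ry":0.0,"rz":0.22,"jaw":0.6},
    {"x":-0.297,"y":-0.405,"z":0.06,"rx":0.0,"ry":0.0,"rz":0.237,"jaw":0.6},
    {"x":-0.297,"y":-0.405,"z":0.06,"rx":0.0,"ry":0.0,"rz":0.237,"jaw":0.6}
  ]
}}

```text
time: 37.5
tcp_pos: [0.4203, -0.3736, 0.2264]
ee_rot: [-179.8, -0.1, 95.0]
wrist_force: [0.1, 0.5, 0.3]
gripper_width: 0.0701
grip_force: 0.0
```

```bash
python3 - <<'E'
from h import *
import pickle
s=bot.read_state();print(s['tcp_pos'],s['ee_rot'],s['gripper_width'],s['joint_positions'])
W=cam("wrist");iw=bot.get_image("wrist");cv2.imwrite("pics/w15.png",iw);pickle.dump(W,open("w15.pkl","wb"))
h=cv2.cvtColor(iw,cv2.COLOR_BGR2HSV)
m=cv2.inRange(h,(20,180,120),(35,255,255))
n,l,st,ce=cv2.connectedComponentsWithStats(m);
for i in range(1,n):
    if st[i,4]>300:
        pts=np.argwhere(l==i)[:,::-1].astype(np.float32);print(st[i],ce[i],cv2.boxPoints(cv2.minAreaRect(pts)).round(0).tolist())
d=R.from_euler('z',95.3,degrees=True);o=np.array([.4248,-.3121,.004])
print(proj(W,[o+d.apply([x,y,z]) for x,y,z in((-.075,.017,.034),(-.075,-.017,.034),(.005,-.017,.034),(.005,.017,.034),(.063,0,.06))]).round(0).tolist())
E
```

```text
[ 0.42031001 -0.37356564  0.22641003] [-1.79751215e+02 -9.96503943e-02  9.49615832e+01] 0.0700942634396331 [-42.78352815  20.61970517 102.2677728   -0.13911014  57.35364632
 -47.67003795]
[[315.0, 194.0], [350.0, 194.0], [352.0, 110.0], [314.0, 110.0], [334.0, 37.0]]
```

View pics/w15.png

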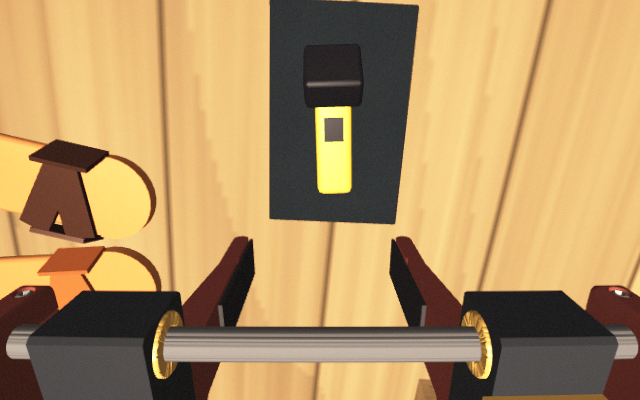

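```bash
python3 - <<'E'
from h import *
g=np.array([.4277,-.3341,0]);D=down(96.3)
plan([(g+[0,0,.1],D),(g+[0,0,.034],D)])
E
```

```text
0 xyz [0.0726 0.0224 0.2531] r [-0.0014 -0.0009 -0.0063] rows 3.2
0 xyz [0.0722 0.023  0.385 ] r [-0.0014 -0.0009 -0.0063] rows 1.6
```

Request:
{"api": "arm_command", "payload": {
  "targets": [
    {"x":0.073,"y":0.022,"z":0.08,"rx":-0.001,"ry":-0.001,"rz":-0.006,"jaw":0.6},
    {"x":0.073,"y":0.022,"z":0.16,"rx":-0.001,"ry":-0.001,"rz":-0.006,"jaw":0.6},
    {"x":0.073,"y":0.022,"z":0.24,"rx":-0.001,"ry":-0.001,"rz":-0.006,"jaw":0.6},
    {"x":0.073,"y":0.022,"z":0.3,"rx":-0.001,"ry":-0.001,"rz":-0.006,"jaw":0.6},
    {"x":0.073,"y":0.022,"z":0.34,"rx":-0.001,"ry":-0.001,"rz":-0.006,"jaw":0.6},
    {"x":0.073,"y":0.022,"z":0.37,"rx":-0.001,"ry":-0.001,"rz":-0.006,"jaw":0.6},
    {"x":0.073,"y":0.022,"z":0.38,"rx":-0.001,"ry":-0.001,"rz":-0.006,"jaw":0.6},
    {"x":0.073,"y":0.022,"z":0.38,"rx":-0.001,"ry":-0.001,"rz":-0.006,"jaw":0.6}
  ],
  "newtons": 40
}}

```text
time: 38.22
tcp_pos: [0.4275, -0.3308, 0.0363]
ee_rot: [-179.9, -0.1, 96.5]
wrist_force: [-0.9, 0.3, 0.0]
gripper_width: 0.0703
grip_force: 0.0
```

Request:
{"api": "arm_command", "payload": {
  "targets": [
    {"x":0.0,"y":0.0,"z":0.0,"rx":0.0,"ry":0.0,"rz":0.0,"jaw":-1.0},
    {"x":0.0,"y":0.0,"z":0.0,"rx":0.0,"ry":0.0,"rz":0.0,"jaw":-1.0},
    {"x":0.0,"y":0.0,"z":0.0,"rx":0.0,"ry":0.0,"rz":0.0,"jaw":-1.0},
    {"x":0.0,"y":0.0,"z":0.0,"rx":0.0,"ry":0.0,"rz":0.0,"jaw":-1.0},
    {"x":0.0,"y":0.0,"z":0.0,"rx":0.0,"ry":0.0,"rz":0.0,"jaw":-1.0},
    {"x":0.0,"y":0.0,"z":0.0,"rx":0.0,"ry":0.0,"rz":0.0,"jaw":-1.0},
    {"x":0.0,"y":0.0,"z":0.0,"rx":0.0,"ry":0.0,"rz":0.0,"jaw":-1.0},
    {"x":0.0,"y":0.0,"z":0.0,"rx":0.0,"ry":0.0,"rz":0.0,"jaw":-1.0}
  ]
}}

```text
time: 38.88
tcp_pos: [0.4281, -0.3326, 0.0377]
ee_rot: [-180.0, 0.1, 96.4]
wrist_force: [-1.4, 0.1, 5.9]
gripper_width: 0.0339
grip_force: 40.0
```

```bash
python3 - <<'E'
from h import *
s=bot.read_state();print(s['tcp_pos'],s['ee_rot'],s['gripper_width'],s['grip_force'],s['wrist_force'])
p=s['tcp_pos'];rz=p[2]-.004;print("tcp above underside",rz)
D=down(96.3);d=np.array([np.cos(np.radians(96.3)),np.sin(np.radians(96.3)),0]);L=np.array([.5972,-.1023,.1])
t=L-(.0707+.053+.022)*d;t[2]=.1+.0707-.016+rz;print(t)
plan([(np.array([p[0],p[1],t[2]+.02]),D)],[(t+[0,0,.02],D)],[(t,D)])
E
```

```text
[ 0.42814621 -0.33259669  0.03773466] [-1.79975653e+02  5.04988493e-02  9.63689753e+01] 0.03386590814321027 40.00146925449371 [-1.36984755  0.13919242  5.92941293]
tcp above underside 0.0337346633712544
[ 0.61318829 -0.24712011  0.18843466]
0 xyz [-3.000e-04 -1.000e-04 -3.414e-01] r [-0.0001  0.0003  0.0004] rows 4.1
1 xyz [0.1293 0.3866 0.    ] r [0. 0. 0.] rows 4.9
2 xyz [ 0.   -0.    0.04] r [0. 0. 0.] rows 0.5
```

Request:
{"api": "arm_command", "payload": {
  "targets": [
    {"x":0.0,"y":0.0,"z":-0.04,"rx":0.0,"ry":0.0,"rz":0.0,"jaw":-1.0},
    {"x":0.0,"y":0.0,"z":-0.09,"rx":0.0,"ry":0.0,"rz":0.0,"jaw":-1.0},
    {"x":0.0,"y":0.0,"z":-0.14,"rx":0.0,"ry":0.0,"rz":0.0,"jaw":-1.0},
    {"x":0.0,"y":0.0,"z":-0.19,"rx":0.0,"ry":0.0,"rz":0.0,"jaw":-1.0},
    {"x":0.0,"y":0.0,"z":-0.24,"rx":0.0,"ry":0.0,"rz":0.0,"jaw":-1.0},
    {"x":0.0,"y":0.0,"z":-0.29,"rx":0.0,"ry":0.0,"rz":0.0,"jaw":-1.0},
    {"x":0.0,"y":0.0,"z":-0.341,"rx":0.0,"ry":0.0,"rz":0.0,"jaw":-1.0},
    {"x":0.0,"y":0.0,"z":-0.341,"rx":0.0,"ry":0.0,"rz":0.0,"jaw":-1.0}
  ]
}}

```text
time: 39.55
tcp_pos: [0.4301, -0.3339, 0.2122]
ee_rot: [179.7, 0.3, 96.4]
wrist_force: [0.3, -0.6, -0.8]
gripper_width: 0.0339
grip_force: 40.0
```

Request:
{"api": "arm_command", "payload": {
  "targets": [
    {"x":0.02,"y":0.06,"z":0.0,"rx":0.0,"ry":0.0,"rz":0.0,"jaw":-1.0},
    {"x":0.04,"y":0.12,"z":0.0,"rx":0.0,"ry":0.0,"rz":0.0,"jaw":-1.0},
    {"x":0.06,"y":0.18,"z":0.0,"rx":0.0,"ry":0.0,"rz":0.0,"jaw":-1.0},
    {"x":0.08,"y":0.24,"z":0.0,"rx":0.0,"ry":0.0,"rz":0.0,"jaw":-1.0},
    {"x":0.1,"y":0.3,"z":0.0,"rx":0.0,"ry":0.0,"rz":0.0,"jaw":-1.0},
    {"x":0.12,"y":0.35,"z":0.0,"rx":0.0,"ry":0.0,"rz":0.0,"jaw":-1.0},
    {"x":0.129,"y":0.387,"z":0.0,"rx":0.0,"ry":0.0,"rz":0.0,"jaw":-1.0},
    {"x":0.129,"y":0.387,"z":0.0,"rx":0.0,"ry":0.0,"rz":0.0,"jaw":-1.0}
  ]
}}

```text
time: 40.22
tcp_pos: [0.616, -0.2448, 0.2058]
ee_rot: [-180.0, 0.0, 96.5]
wrist_force: [0.4, -0.3, -1.8]
gripper_width: 0.0338
grip_force: 40.0
```

```bash
python3 - <<'E'
from h import *
s=bot.read_state();print(s['tcp_pos'],s['ee_rot'],s['gripper_width'],s['grip_force'],s['wrist_force'])
W=cam("wrist");iw=bot.get_image("wrist");cv2.imwrite("pics/w16.png",iw)
P,Q=cur()
sc=lambda x,y,z:P+Q.apply([.022+x,-y,.0337-z])
print("pred window px",proj(W,[sc(.053,0,.016),sc(.063,0,.06),sc(.005,.025,.062),sc(.005,-.025,.062),sc(.063,.025,.062),sc(.063,-.025,.062)]).round(0).tolist(),"label",proj(W,[[.5972,-.1023,.1]]))
g=iw.max(2);m=(g<70).astype(np.uint8);m[235:]=0
n,l,st,ce=cv2.connectedComponentsWithStats(m);print([(st[i].tolist(),ce[i].round(0).tolist()) for i in range(1,n) if st[i,4]>400])
w=(iw.min(2)>200).astype(np.uint8);n,l,st,ce=cv2.connectedComponentsWithStats(w);print([(st[i].tolist(),ce[i].round(0).tolist()) for i in range(1,n) if st[i,4]>300])
d=Q.apply([1,0,0]);L=np.array([.5972,-.1023,.1]);win=sc(.053,0,.016);b=(Q.apply([1,0,0])+Q.apply([0,0,1]))/2**.5
v=L-win;print("along",v@b,"off",v-(v@b)*b)
E
```

```text
[ 0.61597975 -0.24484729  0.20583799] [-1.79986772e+02  1.89599242e-03  9.65170944e+01] 0.033825922881543964 39.999693632125854 [ 0.36890766 -0.28605239 -1.81298282]
pred window px [[316.0, 110.0], [314.0, 85.0], [243.0, 260.0], [387.0, 260.0], [230.0, 85.0], [398.0, 85.0]] label [[317.1264605  -11.84115797]]
[([250, 93, 145, 138, 18135], [322.0, 162.0]), ([60, 115, 146, 120, 15565], [135.0, 176.0])]
[([271, 0, 97, 67, 5141], [318.0, 33.0])]
along 0.11119774767590902 off [ 0.00068863 -0.00938964 -0.00941047]
```

Request:
{"api": "arm_command", "payload": {
  "targets": [
    {"x":-0.004,"y":-0.004,"z":0.012,"rx":0.0,"ry":0.0,"rz":0.0,"jaw":-1.0},
    {"x":-0.004,"y":-0.004,"z":0.024,"rx":0.0,"ry":0.0,"rz":0.0,"jaw":-1.0},
    {"x":-0.004,"y":-0.004,"z":0.035,"rx":0.0,"ry":0.0,"rz":0.0,"jaw":-1.0},
    {"x":-0.004,"y":-0.004,"z":0.035,"rx":0.0,"ry":0.0,"rz":0.0,"jaw":-1.0},
    {"x":-0.004,"y":-0.004,"z":0.035,"rx":0.0,"ry":0.0,"rz":0.0,"jaw":-1.0},
    {"x":-0.004,"y":-0.004,"z":0.035,"rx":0.0,"ry":0.0,"rz":0.0,"jaw":-1.0},
    {"x":-0.004,"y":-0.004,"z":0.035,"rx":0.0,"ry":0.0,"rz":0.0,"jaw":-1.0},
    {"x":-0.004,"y":-0.004,"z":0.035,"rx":0.0,"ry":0.0,"rz":0.0,"jaw":-1.0}
  ]
}}

```text
time: 40.93
tcp_pos: [0.6117, -0.2491, 0.1905]
ee_rot: [-180.0, 0.1, 96.4]
wrist_force: [-0.2, -0.3, -2.4]
gripper_width: 0.0337
grip_force: 40.0
```

Request:
{"api": "arm_command", "payload": {
  "targets": [
    {"x":0.0,"y":0.0,"z":0.0,"rx":0.0,"ry":0.0,"rz":0.0,"jaw":-1.0},
    {"x":0.0,"y":0.0,"z":0.0,"rx":0.0,"ry":0.0,"rz":0.0,"jaw":-1.0},
    {"x":0.0,"y":0.0,"z":0.0,"rx":0.0,"ry":0.0,"rz":0.0,"jaw":-1.0},
    {"x":0.0,"y":0.0,"z":0.0,"rx":0.0,"ry":0.0,"rz":0.0,"jaw":-1.0},
    {"x":0.0,"y":0.0,"z":0.0,"rx":0.0,"ry":0.0,"rz":0.0,"jaw":-1.0},
    {"x":0.0,"y":0.0,"z":0.0,"rx":0.0,"ry":0.0,"rz":0.0,"jaw":-1.0},
    {"x":0.0,"y":0.0,"z":0.0,"rx":0.0,"ry":0.0,"rz":0.0,"jaw":-1.0},
    {"x":0.0,"y":0.0,"z":0.0,"rx":0.0,"ry":0.0,"rz":0.0,"jaw":-1.0}
  ]
}}

```text
time: 41.6
tcp_pos: [0.6116, -0.249, 0.1901]
ee_rot: [-180.0, 0.0, 96.4]
wrist_force: [-0.0, 0.3, -2.0]
gripper_width: 0.0336
grip_force: 40.0
```

Request:
{"api": "arm_command", "payload": {
  "targets": [
    {"x":0.0,"y":0.0,"z":0.0,"rx":0.0,"ry":0.0,"rz":0.0,"jaw":-1.0},
    {"x":0.0,"y":0.0,"z":0.0,"rx":0.0,"ry":0.0,"rz":0.0,"jaw":-1.0},
    {"x":0.0,"y":0.0,"z":0.0,"rx":0.0,"ry":0.0,"rz":0.0,"jaw":-1.0},
    {"x":0.0,"y":0.0,"z":0.0,"rx":0.0,"ry":0.0,"rz":0.0,"jaw":-1.0},
    {"x":0.0,"y":0.0,"z":0.0,"rx":0.0,"ry":0.0,"rz":0.0,"jaw":-1.0},
    {"x":0.0,"y":0.0,"z":0.0,"rx":0.0,"ry":0.0,"rz":0.0,"jaw":-1.0},
    {"x":0.0,"y":0.0,"z":0.0,"rx":0.0,"ry":0.0,"rz":0.0,"jaw":-1.0},
    {"x":0.0,"y":0.0,"z":0.0,"rx":0.0,"ry":0.0,"rz":0.0,"jaw":-1.0}
  ]
}}

```text
time: 42.27
tcp_pos: [0.6116, -0.249, 0.1901]
ee_rot: [-180.0, 0.0, 96.4]
wrist_force: [-0.4, -0.9, -2.0]
gripper_width: 0.0335
grip_force: 40.0
```

Request:
{"api": "arm_command", "payload": {
  "targets": [
    {"x":0.0,"y":0.0,"z":0.0,"rx":0.0,"ry":0.0,"rz":0.0,"jaw":-1.0},
    {"x":0.0,"y":0.0,"z":0.0,"rx":0.0,"ry":0.0,"rz":0.0,"jaw":-1.0},
    {"x":0.0,"y":0.0,"z":0.0,"rx":0.0,"ry":0.0,"rz":0.0,"jaw":-1.0},
    {"x":0.0,"y":0.0,"z":0.0,"rx":0.0,"ry":0.0,"rz":0.0,"jaw":-1.0},
    {"x":0.0,"y":0.0,"z":0.0,"rx":0.0,"ry":0.0,"rz":0.0,"jaw":-1.0},
    {"x":0.0,"y":0.0,"z":0.0,"rx":0.0,"ry":0.0,"rz":0.0,"jaw":-1.0},
    {"x":0.0,"y":0.0,"z":0.0,"rx":0.0,"ry":0.0,"rz":0.0,"jaw":-1.0},
    {"x":0.0,"y":0.0,"z":0.0,"rx":0.0,"ry":0.0,"rz":0.0,"jaw":-1.0}
  ]
}}

```text
time: 42.93
tcp_pos: [0.6115, -0.249, 0.19]
ee_rot: [-180.0, 0.0, 96.4]
wrist_force: [0.4, 0.0, -1.7]
gripper_width: 0.0336
grip_force: 40.0
```

```bash
python3 - <<'E'
from h import *
s=bot.read_state();print(s['tcp_pos'],s['gripper_width'],s['grip_force'])
W=cam("wrist");iw=bot.get_image("wrist");P,Q=cur()
sc=lambda x,y,z:P+Q.apply([.022+x,-y,.0337-z])
L=np.array([.5972,-.1023,.1]);win=sc(.053,0,.016);b=(Q.apply([1,0,0])+Q.apply([0,0,1]))/2**.5
v=L-win;print("along",v@b,"off",v-(v@b)*b,"head px pred",proj(W,[sc(.063,0,.06)]))
m=(iw.max(2)<70).astype(np.uint8);m[235:]=0
n,l,st,ce=cv2.connectedComponentsWithStats(m);print([(st[i].tolist(),ce[i].round(0).tolist()) for i in range(1,n) if st[i,4]>400])
# place: origin to mat centre
D=down(96.3);d=np.array([np.cos(np.radians(96.3)),np.sin(np.radians(96.3)),0]);M=np.array([.4297,-.3189,0])
t=M-.022*d+[0,0,.004+.0337+.002]
plan([(P+[0,0,.03],D)],[(t+[0,0,.17],D)],[(t,D)])
E
```

```text
[ 0.6115453  -0.24895329  0.19003333] 0.033625837424107165 39.99961495399475
along 0.1022667559642949 off [2.04370903e-03 2.86199098e-04 5.60944373e-05] head px pred [[320.5264804   82.79675907]]
[([250, 93, 144, 138, 17907], [322.0, 161.0]), ([53, 113, 152, 122, 16617], [131.0, 175.0])]
0 xyz [-0.   -0.   -0.06] r [-0.0002  0.0002  0.0004] rows 0.7
1 xyz [-0.1432 -0.3769  0.0207] r [0. 0. 0.] rows 4.8
2 xyz [ 0.   -0.    0.34] r [0. 0. 0.] rows 4.1
```

Held for two seconds within 2 mm of the beam. Next I'll put the scanner back on its mat.

Request:
{"api": "arm_command", "payload": {
  "targets": [
    {"x":0.0,"y":0.0,"z":-0.03,"rx":0.0,"ry":0.0,"rz":0.0,"jaw":-1.0},
    {"x":0.0,"y":0.0,"z":-0.06,"rx":0.0,"ry":0.0,"rz":0.0,"jaw":-1.0},
    {"x":-0.03,"y":-0.075,"z":-0.06,"rx":0.0,"ry":0.0,"rz":0.0,"jaw":-1.0},
    {"x":-0.06,"y":-0.15,"z":-0.06,"rx":0.0,"ry":0.0,"rz":0.0,"jaw":-1.0},
    {"x":-0.09,"y":-0.225,"z":-0.05,"rx":0.0,"ry":0.0,"rz":0.0,"jaw":-1.0},
    {"x":-0.115,"y":-0.3,"z":-0.04,"rx":0.0,"ry":0.0,"rz":0.0,"jaw":-1.0},
    {"x":-0.143,"y":-0.36,"z":-0.04,"rx":0.0,"ry":0.0,"rz":0.0,"jaw":-1.0},
    {"x":-0.143,"y":-0.377,"z":-0.04,"rx":0.0,"ry":0.0,"rz":0.0,"jaw":-1.0}
  ]
}}

```text
time: 43.65
tcp_pos: [0.4284, -0.3425, 0.21]
ee_rot: [-179.9, 0.0, 96.2]
wrist_force: [-0.4, -1.0, -1.0]
gripper_width: 0.0338
grip_force: 40.0
```

Request:
{"api": "arm_command", "payload": {
  "targets": [
    {"x":0.0,"y":0.0,"z":0.03,"rx":0.0,"ry":0.0,"rz":0.0,"jaw":-1.0},
    {"x":0.0,"y":0.0,"z":0.08,"rx":0.0,"ry":0.0,"rz":0.0,"jaw":-1.0},
    {"x":0.0,"y":0.0,"z":0.14,"rx":0.0,"ry":0.0,"rz":0.0,"jaw":-1.0},
    {"x":0.0,"y":0.0,"z":0.2,"rx":0.0,"ry":0.0,"rz":0.0,"jaw":-1.0},
    {"x":0.0,"y":0.0,"z":0.25,"rx":0.0,"ry":0.0,"rz":0.0,"jaw":-1.0},
    {"x":0.0,"y":0.0,"z":0.28,"rx":0.0,"ry":0.0,"rz":0.0,"jaw":-1.0},
    {"x":0.0,"y":0.0,"z":0.28,"rx":0.0,"ry":0.0,"rz":0.0,"jaw":-1.0},
    {"x":0.0,"y":0.0,"z":0.28,"rx":0.0,"ry":0.0,"rz":0.0,"jaw":-1.0}
  ]
}}

```text
time: 44.32
tcp_pos: [0.4323, -0.3407, 0.0698]
ee_rot: [-179.9, -0.0, 96.4]
wrist_force: [-0.1, 0.1, -1.5]
gripper_width: 0.0339
grip_force: 40.0
```

```bash
python3 - <<'E'
from h import *
s=bot.read_state();print(s['tcp_pos'],s['gripper_width'],s['grip_force'])
D=down(96.3);d=np.array([np.cos(np.radians(96.3)),np.sin(np.radians(96.3)),0]);M=np.array([.4297,-.3189,0])
plan([(M-.022*d+[0,0,.004+.0337+.001],D)])
E
```

```text
[ 0.4323149  -0.34070192  0.06983378] 0.03393279740216215 39.999600648880005
0 xyz [-0.0001 -0.0003  0.0623] r [-0.0005 -0.0001  0.0005] rows 0.7
```

Request:
{"api": "arm_command", "payload": {
  "targets": [
    {"x":0.0,"y":0.0,"z":0.02,"rx":0.0,"ry":0.0,"rz":0.0,"jaw":-1.0},
    {"x":0.0,"y":0.0,"z":0.04,"rx":0.0,"ry":0.0,"rz":0.0,"jaw":-1.0},
    {"x":0.0,"y":0.0,"z":0.055,"rx":0.0,"ry":0.0,"rz":0.0,"jaw":-1.0},
    {"x":0.0,"y":0.0,"z":0.061,"rx":0.0,"ry":0.0,"rz":0.0,"jaw":-1.0},
    {"x":0.0,"y":0.0,"z":0.061,"rx":0.0,"ry":0.0,"rz":0.0,"jaw":-1.0},
    {"x":0.0,"y":0.0,"z":0.061,"rx":0.0,"ry":0.0,"rz":0.0,"jaw":-1.0}
  ]
}}

```text
time: 44.82
tcp_pos: [0.432, -0.341, 0.0396]
ee_rot: [-180.0, 0.0, 96.4]
wrist_force: [-0.3, 0.7, -2.0]
gripper_width: 0.0336
grip_force: 40.0
```

Request:
{"api": "arm_command", "payload": {
  "targets": [
    {"x":0.0,"y":0.0,"z":0.0,"rx":0.0,"ry":0.0,"rz":0.0,"jaw":0.6},
    {"x":0.0,"y":0.0,"z":0.0,"rx":0.0,"ry":0.0,"rz":0.0,"jaw":0.6},
    {"x":0.0,"y":0.0,"z":0.0,"rx":0.0,"ry":0.0,"rz":0.0,"jaw":0.6},
    {"x":0.0,"y":0.0,"z":0.0,"rx":0.0,"ry":0.0,"rz":0.0,"jaw":0.6},
    {"x":0.0,"y":0.0,"z":-0.07,"rx":0.0,"ry":0.0,"rz":0.0,"jaw":0.6},
    {"x":0.0,"y":0.0,"z":-0.15,"rx":0.0,"ry":0.0,"rz":0.0,"jaw":0.6},
    {"x":-0.02,"y":0.0,"z":-0.23,"rx":0.0,"ry":0.0,"rz":0.0,"jaw":0.6},
    {"x":-0.05,"y":0.0,"z":-0.3,"rx":0.0,"ry":0.0,"rz":0.0,"jaw":0.6}
  ]
}}

```text
time: 45.48
tcp_pos: [0.4348, -0.3651, 0.192]
ee_rot: [-180.0, 0.0, 96.4]
wrist_force: [0.3, -0.6, -0.2]
gripper_width: 0.0707
grip_force: 0.0
```

Request:
{"api": "arm_command", "payload": {
  "targets": [
    {"x":-0.06,"y":0.0,"z":-0.08,"rx":0.0,"ry":0.0,"rz":0.0,"jaw":0.6},
    {"x":-0.12,"y":0.0,"z":-0.12,"rx":0.0,"ry":0.0,"rz":0.0,"jaw":0.6},
    {"x":-0.12,"y":0.0,"z":-0.12,"rx":0.0,"ry":0.0,"rz":0.0,"jaw":0.6},
    {"x":-0.12,"y":0.0,"z":-0.12,"rx":0.0,"ry":0.0,"rz":0.0,"jaw":0.6},
    {"x":-0.12,"y":0.0,"z":-0.12,"rx":0.0,"ry":0.0,"rz":0.0,"jaw":0.6},
    {"x":-0.12,"y":0.0,"z":-0.12,"rx":0.0,"ry":0.0,"rz":0.0,"jaw":0.6}
  ]
}}

```text
time: 45.98
tcp_pos: [0.4407, -0.4237, 0.2479]
ee_rot: [-179.8, -0.1, 96.4]
wrist_force: [-0.3, 0.5, -0.2]
gripper_width: 0.0703
grip_force: 0.0
```

```bash
python3 - <<'E'
from h import *
s=bot.read_state();print(s['tcp_pos'],s['gripper_width'],s['grip_force'],s['wrist_force'])
o=cv2.imread("pics/scene0.png");im=bot.get_image("scene");S=cam("scene")
y=lambda i:cv2.inRange(cv2.cvtColor(i,cv2.COLOR_BGR2HSV),(22,170,120),(34,255,255))
for i in(o,im):
    m=cv2.moments(y(i)[115:170,245:330]);print(m['m00']/255,m['m10']/max(m['m00'],1)+245,m['m01']/max(m['m00'],1)+115)
d=np.array([np.cos(np.radians(96.3)),np.sin(np.radians(96.3)),0]);M=np.array([.4297,-.3189,0])
print(proj(S,[np.array([.427,-.3122,.03])-.04*d,M-.04*d+[0,0,.03]]))
for n,p in dict(hasp=C(-60,115,104),label=[.597,-.102,.1],tin=[.398,-.087,.02],cone=[.8,-.053,.06]).items():
    u,v=proj(S,p)[0].astype(int);dd=cv2.absdiff(im,o)[v-15:v+15,u-15:u+15].astype(int).sum(2);print(n,(dd>60).mean())
E
```

```text
[ 0.44067343 -0.42367056  0.2479439 ] 0.07032672100067563 0.0 [-0.30236209  0.47438241 -0.18772363]
114.0 275.2631578947368 139.85087719298247
111.0 272.3963963963964 139.3963963963964
[[276.04301707 141.36394236]
 [274.18636106 140.83064364]]
hasp 0.0
label 0.0
tin 0.0
cone 0.0
```

Everything matches the starting images, with the scanner upright on its mat and the arm clear. I'm handing in.

```bash
python3 -c "
from bench import bot
print(bot.hand_in())"
```

```text
the job is handed in; nothing more can be done
None
```

I finished every step and handed the job in, but it may be judged a fail: pressing the lid shut gave one wrist-force reading of 134.7 N, over the 120 N limit. All three lasts are in the chest, the lid is shut with the hasp over its staple, the label was scanned for two seconds, the scanner is back upright mid-mat, and the tin, cone and hammer were left alone (I did not re-check the hammer).

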